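Put the reground knives into the customer's carrying stand

ROBOT

A 6-joint arm with a two-finger parallel gripper is mounted at the origin on the work surface. World frame = base frame: x ahead of the robot, y to its left, z up, the work surface at z = 0. Lengths are in mm, angles in degrees, forces in N, time in s.
With the tool pointing down it reaches from about 300 to 850 mm from the base axis. Payload 4.2 kg.
Tool frame: the origin (TCP) lies on the centre line of the jaws, within the pads' length; the fingertips stand 14 mm ahead of it and the grasp point (between the pads) lies 5 mm behind it; x points along the fingers, y is the direction in which the jaws open and shut, and the axes are right-handed (so a half turn about x gives the same grasp; the last joint's range is limited). The gripper opens to 91 mm and grips with 3 to 60 N. Pads are 32 mm wide; open, the fingers measure 118 mm over their backs; the gripper's body (76 mm by 178 mm) begins 60 mm behind the grasp point.
Start: joints at [71.391, 18.312, 89.639, -0, 72.044, -1.146], TCP at [172.561, 548.511, 227.976] pointing down, gripper open.
Joint ranges: [-177.97, 177.97], [-48.28, 115.42], [12.27, 149.76], [-77.06, 257.06], [2.81, 150.46], [-146.56, 146.56]. Speed limits (degrees/s): [147.25, 147.25, 180, 180, 180, 180].

INTERFACE

Orientations are given as [roll, pitch, yaw] about the fixed x, y, z axes, in that order (R = Rz(yaw) Ry(pitch) Rx(roll)).
In Python, from workcell import readout, optics, env gives the robot as it stands.
- The arm moves only by the shell command python3 -m creep 'ROWS' [OPENING] [FORCE]. ROWS is JSON, a list of rows, each an object with "translation": the shift along the world's x, y, z in cm, a list of three; "delta_rot": the turn, a rotation vector about the world's x, y, z in rad, a list of three. In form: [{"translation": [dx, dy, dz], "delta_rot": [rx, ry, rz]}, ...]. A call has 1 to 5 rows; each row shifts and turns the commanded pose from where the row before left it; what a row does not reach is not made up. A row lasts 1/12 s, in which the tool goes at most 41.7 mm and 7.16 degrees, less where a joint would pass 70% of its speed; a pose out of reach is approached as far as the arm can. A call with a gripper value outside its range is refused whole. OPENING is the gripper's target within -1 to 1 (fully open at 1, half-way at 0, shut at -1), set as the call begins (- or left out, the last holds). The fingers move at their own pace and stop on an object; FORCE is the grip in N (left out, the last holds). Time passes only in rows, so rows that do not move let the fingers close. It gives the time, the measured TCP pose, the force and the opening at its end, in the units of the state.
- readout.state(): the state, without advancing time (a new reading comes with each control period).
- optics.grab_frame(name): name is "scene" or "top" or "wrist"; returns (picture, depth): 480x640x3 uint8, red, green, blue; 480x640 float32, mm along the optical axis (not along the pixel's ray), 0 where there is no reading.
- optics.camera_params(name): a dict with "mtx" (3x3 intrinsics, pixels), "R" (3x3) and "t" (3): a world point X has camera coordinates R X + t. Camera axes: x right, y down, z forward; pixel columns grow to the right and rows downward; lengths in mm; the calibration is good to about 2 mm. A picture is of the moment at which its call begins: read the wrist's pose just before it. camera_params takes no time and is no camera call; for the wrist camera it gives the pose at the moment of the call.
- env.job_done(): hands the job in, once; it reports no verdict.
The state is a dict: "time_s": time; "qpos": joint angles; "qvel": joint speeds; "effort": joint torques, N m; "ee_pos": TCP position; "ee_rot": TCP orientation; "force": force on the tool from outside, world axes, zero at the start; "torque": the same for the moment, N m; "gripper_width": finger opening in mm.
Only numpy, scipy, OpenCV 4.12 (cv2) and the standard library are available. Lean on these libraries where they do the work, as an engineer would, in place of code of your own. Each camera call takes 0.05 s, during which the arm holds its last target.

TASK

Swing the stand's keeper bar up out of the way, slide every knife that is in the drain rack up out of its slot, and stack them face to face in one square pile on the tilted bed of the carrying stand: standing on the ledge, lying flat back against the bed or the knife before, and each turned so that its cutting edge is up against the wooden cheek and its slotted back faces out to the open side. When all are in, swing the keeper bar fully down across them again. Do not let a knife fall over, and leave the oil can, the wrench and the whetstone alone.

Things in the scene. Friction and masses are not known exactly. Their poses are not given: they have to be found in the camera images.
- rack: Loose white plastic drain rack, a block 179 mm long (its x), 75 mm wide (y), 48 mm high; origin: centre of the underside, z up. Five open-topped slots cross it at x = -68, -34, 0, 34, 68 mm, each 10.5 mm wide (x), 59 long (y), 40 deep; slot floors 8 mm above the bench. About 1 kg; it stays on the bench but may get shoved.
- stand: Grey steel carrying stand, fixed to the bench: base plate 150 x 112 x 10 mm carrying a tilted bed with a ledge (see bed). Origin: underside of the base, below the bed's origin; z up, x away from the robot.
- bed: Tilted bed of the stand. Origin: corner of face and ledge, 35 mm above the bench. x: square to the face, outward (30 deg up); z: up the face (30 deg from vertical, top nearer the robot); y: level. Face: plane x = 0, y -50 to 38, z 0 to 70 mm, 8 mm thick. A piled knife has its z along bed z, its edge to +y, origin on the ledge; x = 4 mm for the first, 12 for the next ....
- ledge (a point): Middle of the stand's ledge, on which the knives' lower ends stand: the plane z = 0 of the bed's frame, x 0 to 50 mm, y -36 to 38 mm, square to the bed's face, so it rises outward at 30 degrees. This point: x = 25, y = 0, z = 0 mm in the bed's frame.
- cheek (a point): Middle of the inner face of the stand's pale wooden cheek, which guards the cutting edges: the plane y = 28.5 mm of the bed's frame, x 0 to 46 mm, z 0 to 90 mm, 10 mm thick, on the bed's +y side. This point: x = 23, y = 28.5, z = 45 mm in the bed's frame.
- keeper (a joint): Angle of the stand's keeper bar, a flat steel bar 92 mm long, 14 wide, 5 thick, hinged about the bed's x axis and swinging parallel to the bed, 49 to 54 mm out from its face, in front of the knives. 0 rad: down, level along +y across the pile; grows as the free end swings up; 1.57: along the bed's z; stop at 2.8. Stiff hinge (about 0.1 N m): stays where it is left.
- keeper_pin (a point): Where to take the keeper bar: on the axis of the black round handle pin, 12 mm in diameter, 42 mm long, that sticks out of the bar's free end along the bed's x. This point is 24 mm out from the bar, 18 mm from the pin's end, 76 mm from the hinge axis. The pin may turn in the fingers as the bar swings.
- keeper_hinge (a point): Centre of the keeper bar's hinge, at x = 51.5, y = -45, z = 62 mm in the bed's frame; the hinge axis is the bed's x. A bracket of the bed carries it: y -50 to -40, z 50 to 70 mm, out to x = 47 mm.
- oil_can: Round steel can, 56 mm in diameter, 130 mm high, loose; a bystander. Origin: centre of its underside.
- wrench: Steel wrench about 200 mm long lying on the bench; a bystander.
- whetstone: Two-layer whetstone 150 x 50 x 25 mm lying beyond the work; a bystander. Origin: centre of its underside.
- knife1: Reground granulator knife: steel plate 8 mm thick (its x), 56 wide (y), 120 high (z), about 0.4 kg, upright in a rack slot, 80 mm showing. Origin: centre of its lower end. +y side: straight cutting edge, bevelled over the last 13 mm; -y side: back with two open U bolt slots 12 mm high, 16 deep, at z = 28 and 92. All alike; either edge way round in the rack. Three to five are present.
- knife1_edge (a point): Middle of knife1's cutting edge: 28 mm along its +y, 60 mm above its lower end.
- knife2: Another knife exactly like knife1, or absent.
- knife2_edge (a point): Middle of knife2's cutting edge: 28 mm along its +y, 60 mm above its lower end.
- knife3: Another knife exactly like knife1, or absent.
- knife3_edge (a point): Middle of knife3's cutting edge: 28 mm along its +y, 60 mm above its lower end.
- knife4: Another knife exactly like knife1, or absent.
- knife4_edge (a point): Middle of knife4's cutting edge: 28 mm along its +y, 60 mm above its lower end.
- knife5: Another knife exactly like knife1, or absent.
- knife5_edge (a point): Middle of knife5's cutting edge: 28 mm along its +y, 60 mm above its lower end.
Mind the look-alikes: they are no part of the job. Leave any purple look-alike of the knife1 alone.

How it is judged:
By the outcome, as a careful person would: the job done as asked, in the order asked, and still so for the second after the job is handed in, with the robot touching nothing.
Of knife1, knife2, knife3, knife4, knife5 only 3 to 5 are there at a start; the rules pass over those that are not, and their reading is None.
At some moment in a run one of rack may be knocked a few centimetres aside while the robot is not near it.
It also fails if it takes over 210 s, if anything falls off the work surface, if the arm or the gripper's body presses on something with over 40 N, if the wrist force passes 120 N, or if a joint passes its speed limit or range.

## Working session

There is one attempt and no reset: what is moved stays moved. The work goes in short steps, Python scripts to look and compute and a shell command to move; the robot and the scene stay as the last step left them, time stands still between calls to the robot, and variables do not carry over. Pictures are saved under pics/ and viewed, and the job is handed in when it is done.

I'll start with the state and pictures from all three cameras.

```bash
ls; mkdir -p pics; python3 - <<'E'
from workcell import readout, optics, env
import cv2, numpy as np
print(readout.state())
for n in ["scene","top","wrist"]:
    p=optics.camera_params(n); print(n,np.round(p["mtx"],1).tolist(),np.round(p["R"],4).tolist(),np.round(p["t"],1).tolist())
    im,d=optics.grab_frame(n)
    cv2.imwrite(f"pics/{n}0.png",im[:,:,::-1]); np.save(f"pics/{n}0.npy",d)
E
```

```text
pics
{'time_s': 0.0, 'qpos': array([ 7.13907530e+01,  1.83517506e+01,  8.97053575e+01,  9.93660578e-04,
        7.20442637e+01, -1.14556312e+00]), 'qvel': array([ 0.04777774, -0.03349869,  0.01018538, -0.07743036, -0.0493099 ,
       -0.15268965]), 'effort': array([ 1.54043883e-03, -4.12476075e+01, -2.31976193e+01,  7.29674287e-02,
        4.58948000e-02, -1.24849171e-04]), 'ee_pos': array([172.39745925, 548.04943159, 227.12627046]), 'ee_rot': array([ -91.67950825,   89.8986238 , -109.14349929]), 'force': array([-1.31696981,  0.07860377, -0.38941165]), 'torque': array([-0.02826705, -0.00132735,  0.06297998]), 'gripper_width': 91.348787914881}
scene [[553.8, 0.0, 320.9], [0.0, 553.8, 239.3], [0.0, 0.0, 1.0]] [[-0.5556, 0.8314, 0.0105], [0.5834, 0.3988, -0.7076], [-0.5925, -0.387, -0.7066]] [328.5, -283.2, 1916.3]
top [[512.1, 0.0, 314.8], [0.0, 512.1, 242.0], [0.0, 0.0, 1.0]] [[-0.0054, -0.9999, -0.0143], [-0.9875, 0.0076, -0.1574], [0.1575, 0.0133, -0.9874]] [16.6, 612.6, 1360.5]
wrist [[372.1, 0.0, 321.3], [0.0, 372.1, 239.5], [0.0, 0.0, 1.0]] [[0.2994, 0.9541, -0.0017], [0.9237, -0.2894, 0.2511], [0.2391, -0.0768, -0.968]] [-574.2, -28.7, 389.7]
```

View pics/scene0.png

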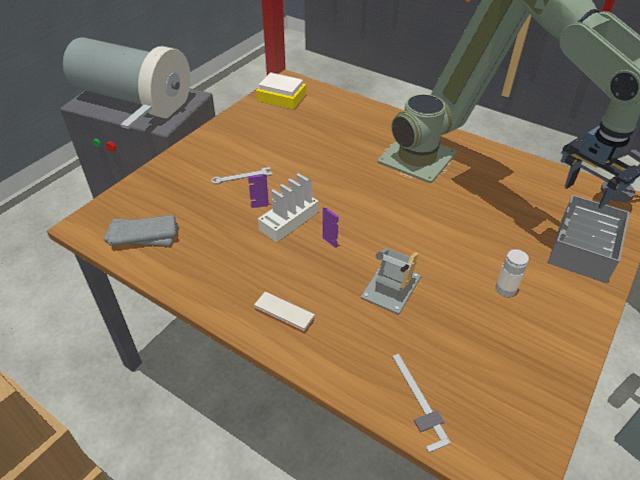

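View pics/top0.png

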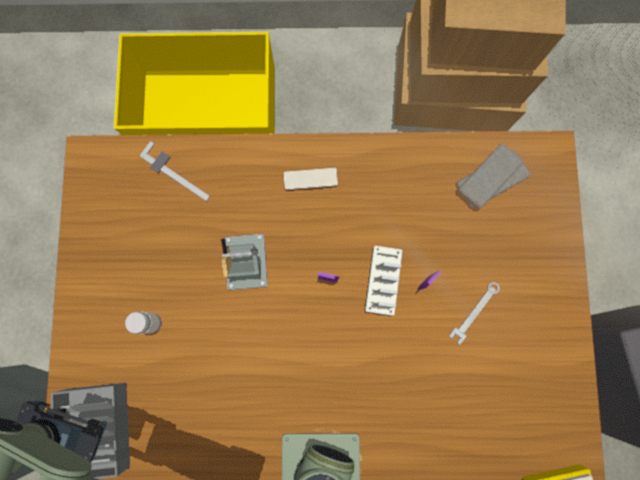

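View pics/wrist0.png

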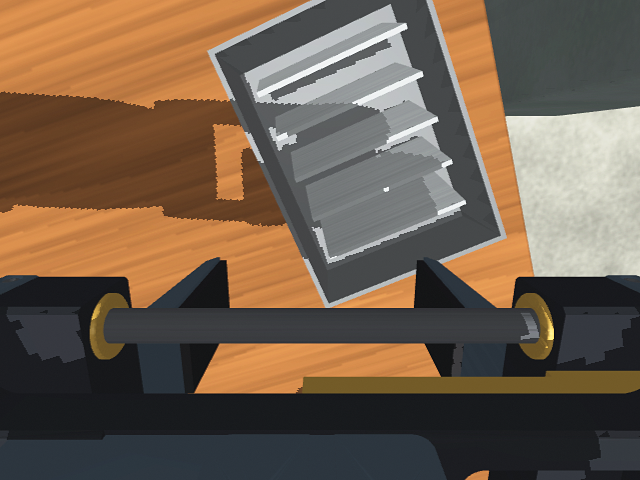

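The scene view shows the white rack at about (288,215) with 4 upright grey plates. Purple look-alikes stand at (258,190) and (331,227). The stand is at (392,278), the oil can at (512,272), the wrench at (241,175) and the whetstone at (284,310). A grey bin with plates is at (590,235), and a caliper lies at (420,400). In the top view the rack is at (384,281) and the stand at (245,262). Next I'll look at close crops.

```bash
python3 - <<'E'
import cv2
s=cv2.imread("pics/scene0.png"); t=cv2.imread("pics/top0.png")
a=cv2.resize(s[160:260,230:350],None,fx=5,fy=5,interpolation=cv2.INTER_CUBIC)
b=cv2.resize(s[235:320,345:445],None,fx=6,fy=6,interpolation=cv2.INTER_CUBIC)
c=cv2.resize(t[220:330,205:445],None,fx=3.3,fy=3.3,interpolation=cv2.INTER_CUBIC)
cv2.imwrite("pics/a.png",a);cv2.imwrite("pics/b.png",b);cv2.imwrite("pics/c.png",c)
E
```

```text
(no output)
```

View pics/a.png

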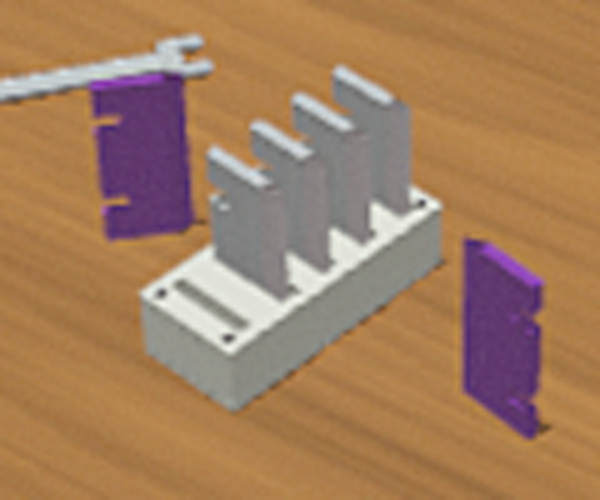

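View pics/b.png

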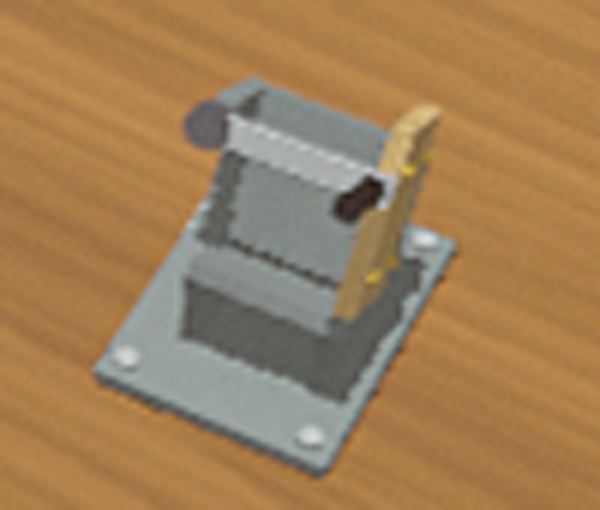

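View pics/c.png

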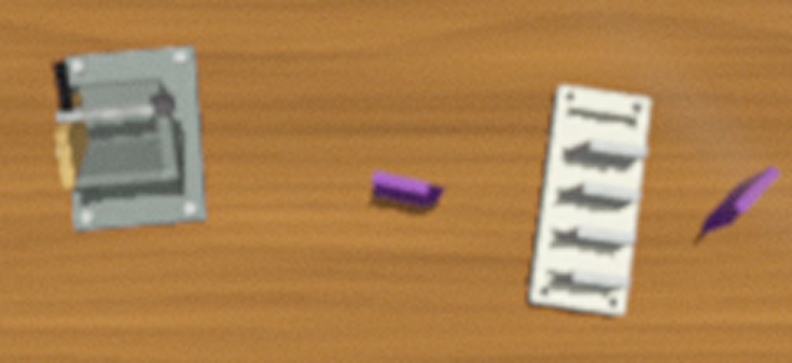

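Four grey knives sit in the rack and the slot furthest from the robot is empty. The candidates are the grey plates at scene (278–310,190), the purple plates at (258,190) and (331,227), which I leave alone, and the bin plates at (590,230), which aren't in the rack. The keeper is down across an empty bed, with the cheek on world +y. Next come coarse measurements.

```bash
cat > h.py <<'E'
import numpy as np, cv2
from scipy.spatial.transform import Rotation as Ro
from workcell import readout, optics, env
def save(name,tag):
    s=readout.state(); p=optics.camera_params(name)
    im,d=optics.grab_frame(name)
    cv2.imwrite(f"pics/{tag}.png",im[:,:,::-1])
    np.savez(f"pics/{tag}.npz",im=im,d=d,mtx=p["mtx"],R=p["R"],t=p["t"],ee=s["ee_pos"],rot=s["ee_rot"])
    return im,d,p
def load(tag):
    z=np.load(f"pics/{tag}.npz"); return z["im"],z["d"],z
def px(p,u,v,z):   # ray onto plane z
    r=np.linalg.inv(p["mtx"])@[u,v,1]; R=np.array(p["R"]);c=-R.T@p["t"]; r=R.T@r
    return c+r*(z-c[2])/r[2]
def cloud(d,p):    # per pixel world points
    v,u=np.mgrid[0:d.shape[0],0:d.shape[1]]
    K=np.array(p["mtx"]); q=np.stack([(u-K[0,2])/K[0,0]*d,(v-K[1,2])/K[1,1]*d,d],-1)
    return (q-np.array(p["t"]))@np.array(p["R"])
def proj(p,X):
    q=np.array(p["R"])@np.array(X)+p["t"]; q=np.array(p["mtx"])@q; return q[:2]/q[2]
def toolrot(fx,jy):  # tool x dir, tool y dir
    x=np.array(fx,float);x/=np.linalg.norm(x);y=np.array(jy,float);y-=x*(x@y);y/=np.linalg.norm(y)
    return Ro.from_matrix(np.stack([x,y,np.cross(x,y)],1))
def cur():
    s=readout.state(); return s["ee_pos"],Ro.from_euler("xyz",s["ee_rot"],degrees=True),s
def delta(pos,R):
    p,r,s=cur(); d=(np.array(pos)-p)/10; rv=(R*r.inv()).as_rotvec()
    print("d cm",np.round(d,2),"rv",np.round(rv,3),"deg",round(np.degrees(np.linalg.norm(rv)),1),"width",round(s["gripper_width"],1),"t",round(s["time_s"],2))
E
python3 - <<'E'
from h import *
im,d,p=save("top","top1"); P=cloud(d,p)
rx=[]
for n,(u0,u1,v0,v1) in dict(rack=(362,404,244,318),stand=(218,272,232,292),can=(120,165,308,338)).items():
    Q=P[v0:v1,u0:u1].reshape(-1,3); I=im[v0:v1,u0:u1].reshape(-1,3)
    if n=="rack":
        m=(abs(Q[:,2]-48)<6)&(I.min(1)>170)
        m2=Q[:,2]>110; print("tops",m2.sum())
    elif n=="stand": m=(abs(Q[:,2]-10)<5)
    else: m=Q[:,2]>115
    q=Q[m]; r=cv2.minAreaRect(q[:,:2].astype(np.float32)); print(n,m.sum(),r,np.median(q[:,2]))
Q=P[200:330,200:450].reshape(-1,3); print("table z",np.median(P[350:400,200:400,2]))
for u,v in [(320,276),(338,281),(418,291),(440,272)]: print("purple",P[v,u])
E
```

```text
tops 318
rack 1012 ((508.990234375, -173.47581481933594), (75.85498046875, 178.83218383789062), 81.1401596069336) 48.27812886128204
stand 1024 ((565.8860473632812, 212.6259765625), (169.40420532226562, 151.29335021972656), 0.4182206690311432) 10.472883706601735
can 399 ((396.7269287109375, 244.697265625), (501.82244873046875, 53.19886779785156), 89.46971893310547) 130.3236564088022
table z 0.9047410831772893
purple [515.63208688  -1.25706777  82.9985716 ]
purple [ 5.08882241e+02 -5.14808120e+01 -4.80335303e-01]
purple [ 479.56831497 -275.29723987   -2.99867762]
purple [ 520.40526886 -310.56320501  120.63508435]
```

```bash
python3 - <<'E'
from h import *
p,r,s=cur(); M=r.as_matrix(); print("tool axes cols\n",M.round(3))
c=optics.camera_params("wrist"); C=-c["R"].T@c["t"]
print("cam in tool",(M.T@(C-p)).round(1)); print("cam axes in tool\n",(M.T@c["R"].T).round(3))
# target: tool down tilted like place
th=np.radians(4.5); 
for y in (1,-1):
    delta([560-60,215,330],toolrot([0,0,-1],[-np.sin(th)*y,np.cos(th)*y,0]))
for n in("scene","top"):
    q=optics.camera_params(n); print(n,(-q["R"].T@q["t"]).round())
E
```

```text
tool axes cols
 [[-0.     0.3    0.954]
 [-0.001  0.954 -0.3  ]
 [-1.    -0.001 -0.   ]]
cam in tool [-156.2    0.   -70.5]
cam axes in tool
 [[ 0.    -0.251  0.968]
 [ 1.     0.001  0.   ]
 [-0.001  0.968  0.251]]
d cm [ 32.75 -33.32  10.25] rv [ 0.001 -0.     0.383] deg 22.0 width 91.2 t 0.2
d cm [ 32.75 -33.32  10.25] rv [-0.000e+00 -1.000e-03 -2.758e+00] deg 158.0 width 91.2 t 0.2
scene [1483.  581. 1150.]
top [ 391.   -6. 1440.]
```

```bash
python3 -m creep '[{"translation":[0,-1,3.5],"delta_rot":[0,0,0]},{"translation":[2.4,-2.4,1.5],"delta_rot":[0,0,0.08]},{"translation":[2.7,-2.9,1],"delta_rot":[0,0,0.1]},{"translation":[2.7,-2.9,1],"delta_rot":[0,0,0.1]},{"translation":[2.7,-2.9,1],"delta_rot":[0,0,0.1]}]' 1 20
python3 -m creep '[{"translation":[2.7,-2.9,0.6],"delta_rot":[0,0,0]},{"translation":[2.7,-2.9,0.6],"delta_rot":[0,0,0]},{"translation":[2.7,-2.9,0.5],"delta_rot":[0,0,0]},{"translation":[2.7,-2.9,0.5],"delta_rot":[0,0,0]},{"translation":[2.7,-2.9,0],"delta_rot":[0,0,0]}]'
python3 -m creep '[{"translation":[2.7,-2.9,0],"delta_rot":[0,0,0]},{"translation":[2,-2.5,0],"delta_rot":[0,0,0]},{"translation":[0,0,0],"delta_rot":[0,0,0]},{"translation":[0,0,0],"delta_rot":[0,0,0]}]'
python3 -c "
from h import *
save('wrist','w1'); delta([470,215,330],toolrot([0,0,-1],[-.078,.997,0]))"
```

```text
time_s: 0.62
ee_pos: [278.2, 426.2, 308.4]
ee_rot: [7.3, 90.0, 12.0]
force: [0.3, 0.8, -0.7]
gripper_width: 90.8
time_s: 1.03
ee_pos: [413.8, 281.1, 331.1]
ee_rot: [33.0, 89.9, 37.3]
force: [0.7, 0.8, -0.1]
gripper_width: 91.2
time_s: 1.37
ee_pos: [460.2, 227.4, 329.6]
ee_rot: [171.4, 89.9, 175.6]
force: [0.2, 1.0, -1.0]
gripper_width: 91.2
d cm [ 1.05 -1.33  0.03] rv [-0.    -0.001  0.004] deg 0.3 width 91.2 t 1.42
```

View pics/w1.png

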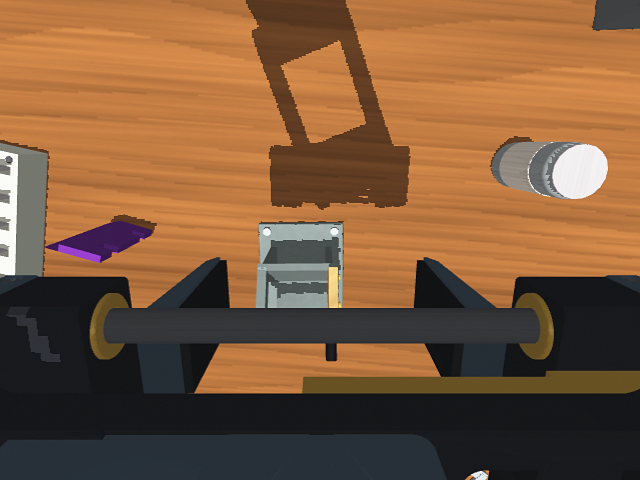

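The stand is at (300,265), partly hidden by the jaw rod. In this view image up is toward the robot and image right is +y. I'll move further out in +x to clear the view.

```bash
python3 -m creep '[{"translation":[4,-0.3,0],"delta_rot":[0,0,0]},{"translation":[4,-0.3,0],"delta_rot":[0,0,0]},{"translation":[4,-0.3,0],"delta_rot":[0,0,0]},{"translation":[4,-0.4,-1],"delta_rot":[0,0,0]},{"translation":[0,0,0],"delta_rot":[0,0,0]}]'
python3 -m creep '[{"translation":[0,0,-3],"delta_rot":[0,0,0]},{"translation":[0,0,0],"delta_rot":[0,0,0]},{"translation":[0,0,0],"delta_rot":[0,0,0]}]'
python3 -c "
from h import *
save('wrist','w2');print(readout.state()['qpos'].round())"
```

```text
time_s: 1.83
ee_pos: [624.2, 216.1, 314.6]
ee_rot: [-144.3, 89.8, -140.0]
force: [-1.0, 0.0, -0.9]
gripper_width: 91.1
time_s: 2.08
ee_pos: [617.7, 216.7, 288.5]
ee_rot: [-172.4, 89.7, -168.0]
force: [0.6, -0.2, 0.3]
gripper_width: 90.9
[ 18.  24.  72.   0.  84. -76.]
```

View pics/w2.png

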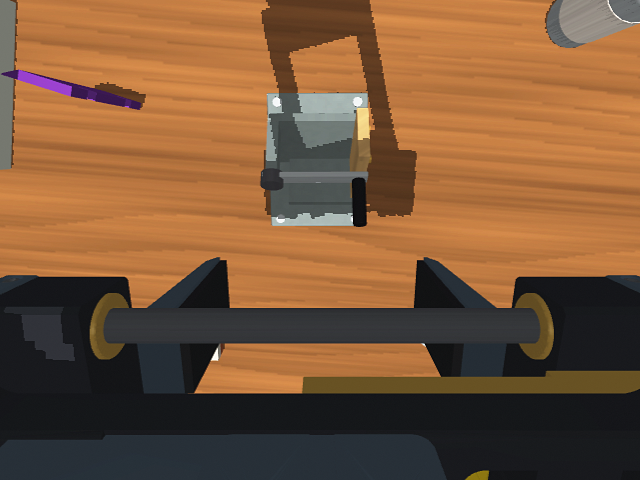

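The base plate spans (266–368, 94–226). The keeper hinge is at (271,179), the pin runs (358,180)–(359,225), and the cheek is at (362,140). Next I'll fit these from depth.

```bash
python3 - <<'E'
from h import *
im,d,p=load("w2"); P=cloud(d,p)
print("table",np.median(P[40:80,180:250,2]))
sub=(slice(85,235),slice(255,385)); Q=P[sub].reshape(-1,3); I=im[sub].reshape(-1,3).astype(int)
hsv=cv2.cvtColor(im[sub],cv2.COLOR_RGB2HSV).reshape(-1,3)
b=(abs(Q[:,2]-10)<4)&(hsv[:,1]<70)
r=cv2.minAreaRect(Q[b][:,:2].astype(np.float32)); print("base",b.sum(),r,cv2.boxPoints(r).round(1).tolist(),np.median(Q[b][:,2]))
wood=(hsv[:,1]>60)&(Q[:,2]>50)
q=Q[wood]; r2=cv2.minAreaRect(q[:,:2].astype(np.float32)); print("cheek",wood.sum(),r2,q[:,2].max())
dark=(I.max(1)<70)&(Q[:,2]>60)
q=Q[dark]; 
for nm,m in (("pin",q[:,1]>205),("hinge",q[:,1]<175)):
    w=q[m]; print(nm,m.sum(),w.min(0).round(1),w.max(0).round(1),w.mean(0).round(1))
    if nm=="pin":
        k=w[w[:,2]>0]; c=k.mean(0); u,s,v=np.linalg.svd(k-c); print("axis",v[0].round(3))
# face plane: fit grey pts between
g=P[118:165,285:345].reshape(-1,3); c=g.mean(0)
for it in range(4):
    u,s,v=np.linalg.svd(g-g.mean(0),full_matrices=False); n=v[2]; res=(g-g.mean(0))@n; g=g[abs(res)<max(1.0,2*np.std(res))]
print("face n",n.round(4),len(g),g.mean(0).round(1),np.std(res))
E
```

```text
table -0.6127699017372736
base 4015 ((567.508056640625, 207.60572814941406), (148.86610412597656, 110.93367767333984), 4.382594108581543) [[489.1000061035156, 257.20001220703125], [497.5, 146.60000610351562], [646.0, 158.0], [637.5, 268.6000061035156]] 9.466009015352912
cheek 1260 ((563.0733642578125, 207.61993408203125), (94.31404876708984, 97.91387939453125), 88.78581237792969) 445.0035619154373
pin 691 [539.6 211.5  60.2] [612.9 253.5 445. ] [589.4 245.2 131.2]
axis [ 0.041 -0.044  0.998]
hinge 492 [530.3 160.5  60.1] [590.9 174.9 127.4] [570.4 169.9 111.3]
face n [0.8593 0.0679 0.5069] 2379 [544.2 203.8  66.4] 0.5370438029557494
```

```bash
cat >> h.py <<'E'
YAW=np.radians(4.45)
BX=np.array([np.cos(YAW)*np.cos(np.pi/6),np.sin(YAW)*np.cos(np.pi/6),.5]); BY=np.array([-np.sin(YAW),np.cos(YAW),0]); BZ=np.cross(BX,BY)
B=np.stack([BX,BY,BZ],1)   # bed axes as columns
E
python3 - <<'E'
from h import *
im,d,p=load("w2"); P=cloud(d,p)
hsv=cv2.cvtColor(im,cv2.COLOR_RGB2HSV)
u=np.array([np.cos(YAW),np.sin(YAW),0])
g=np.array([544.2,203.8,66.4])
# face: BX.(X-O)=0, O=a*u+b*BY+35z
a=(g@BX-35*.5)/(u@BX); print("a along u (face)",a)
S=P@np.stack([u,BY,[0,0,1]],1)   # coords along u, BY, z
win=np.zeros(d.shape,bool); win[85:235,255:385]=1
ok=win&(d>50)&(S[...,2]<160)
b=ok&(abs(S[...,2]-9.5)<3)&(hsv[...,1]<70)
print("base u",np.percentile(S[b][:,0],[.5,99.5]),"y",np.percentile(S[b][:,1],[.5,99.5]))
Bz=np.concatenate([((P-a*u-np.array([0,0,35]))@B)[...,:]],-1)  # bed coords with y offset b
w=ok&(hsv[...,1]>70)&(hsv[...,0]>10)&(hsv[...,0]<30)&(S[...,2]>45)
print("cheek bed x,y,z pct",w.sum(),np.percentile(Bz[w],[1,5,50,95,99],axis=0).round(1).tolist())
k=ok&(im.max(2)<60)&(Bz[...,0]>58)&(Bz[...,0]<94)
print("pin",k.sum(),np.percentile(Bz[k],[1,5,50,95,99],axis=0).round(1).tolist())
k=ok&(Bz[...,0]>49)&(Bz[...,0]<58)&(Bz[...,2]>40)
print("bar",k.sum(),np.percentile(Bz[k],[1,5,50,95,99],axis=0).round(1).tolist())
l=ok&(abs(Bz[...,2])<3)&(Bz[...,0]>5)&(Bz[...,0]<40)
print("ledge",l.sum(),np.percentile(Bz[l],[1,5,50,95,99],axis=0).round(1).tolist())
E
```

```text
a along u (face) 576.5009222754046
base u [507.59233044 656.03221041] y [107.93950861 217.18087069]
cheek bed x,y,z pct 1145 [[1.0, 195.9, 2.2], [3.6, 197.8, 21.8], [28.6, 200.7, 88.1], [46.4, 207.2, 90.2], [90.3, 209.9, 90.7]]
pin 732 [[58.2, 116.3, 54.3], [58.9, 119.3, 57.8], [69.3, 197.6, 66.6], [91.4, 204.8, 69.2], [93.4, 205.9, 71.3]]
bar 1139 [[49.3, 116.7, 55.6], [50.0, 121.3, 57.0], [53.7, 162.4, 67.8], [56.6, 203.2, 70.9], [57.7, 207.3, 72.1]]
ledge 1155 [[5.5, 134.2, -2.2], [6.1, 136.8, -1.8], [29.2, 165.5, -0.6], [39.0, 195.0, 0.6], [39.6, 197.5, 1.2]]
```

```bash
python3 - <<'E'
from h import *
im,d,p=load("w2"); P=cloud(d,p); hsv=cv2.cvtColor(im,cv2.COLOR_RGB2HSV)
u=np.array([np.cos(YAW),np.sin(YAW),0]); a=576.5
Q=(P-a*u-np.array([0,0,35]))@B
win=np.zeros(d.shape,bool); win[85:235,255:385]=1; ok=win&(d>50)
for x0 in range(5,45,10):
    m=ok&(abs(Q[...,2]-90)<2)&(abs(Q[...,0]-x0)<4); print("cheek top x",x0,m.sum(),np.percentile(Q[m][:,1],[2,98]).round(1))
for x0 in range(62,94,8):
    m=ok&(im.max(2)<60)&(abs(Q[...,0]-x0)<4)&(Q[...,1]>185)&(Q[...,2]>50); 
    t=Q[m]; print("pin x",x0,m.sum(),np.percentile(t[:,1],[2,50,98]).round(1),"zmax",np.percentile(t[:,2],98).round(1), "y at top",np.median(t[t[:,2]>np.percentile(t[:,2],85)][:,1]).round(1))
m=ok&(Q[...,0]>44)&(Q[...,0]<60)&(Q[...,2]>50)&(Q[...,1]<130); print("hinge y",np.percentile(Q[m][:,1],[2,98]),"z",np.percentile(Q[m][:,2],[2,98]))
m=ok&(abs(Q[...,2]-70)<1.5)&(Q[...,0]<-1)&(Q[...,0]>-8); print("facetop y",m.sum(),np.percentile(Q[m][:,1],[2,98]))
m=ok&(abs(Q[...,2])<1.5)&(Q[...,0]>45)&(Q[...,0]<51); print("ledge lip",m.sum(),np.percentile(Q[m][:,1],[2,98]))
E
```

```text
cheek top x 5 94 [198.  207.3]
cheek top x 15 101 [197.8 207.1]
cheek top x 25 98 [198.3 207.5]
cheek top x 35 101 [198.1 207.3]
pin x 62 121 [194.6 199.5 205.8] zmax 68.6 y at top 200.6
pin x 70 121 [194.5 199.4 205.5] zmax 68.9 y at top 200.0
pin x 78 119 [195.  199.8 205.8] zmax 68.9 y at top 200.7
pin x 86 117 [194.9 199.7 205.7] zmax 68.6 y at top 201.2
hinge y [115.48131857 129.82390536] z [53.96423032 72.25347995]
facetop y 540 [120.81302453 197.30440484]
ledge lip 258 [135.30761503 197.8063819 ]
```

```bash
cat >> h.py <<'E'
O=576.5*np.array([np.cos(YAW),np.sin(YAW),0])+169.2*BY+np.array([0,0,35])
def bed(x,y,z): return O+B@np.array([x,y,z],float)
RB=toolrot(-BZ,BY)      # place orientation; jaw +y
RB2=toolrot(-BZ,-BY)
def where():
    p,r,s=cur(); q=B.T@(p-O); e=(RB.inv()*r); print("TCP in bed",q.round(1),"rot err rv(tool)deg",np.degrees(e.as_rotvec()).round(1),"w",round(s["gripper_width"],1),"F",(B.T@s["force"]).round(1),"t",round(s["time_s"],2))
E
python3 -c "
from h import *
print(O.round(1),B.round(3).tolist()); print(bed(78,31,130).round(1)); delta(bed(78,31,130),RB)"
```

```text
[561.6 213.4  35. ] [[0.863, -0.078, -0.498], [0.067, 0.997, -0.039], [0.5, 0.0, 0.866]]
[561.8 244.5 186.6]
d cm [ -5.68   2.78 -10.39] rv [ 0.04  -0.523  0.001] deg 30.0 width 91.6 t 2.13
```

```bash
python3 -m creep '[{"translation":[-1.1,0.5,-1],"delta_rot":[0.008,-0.105,0]},{"translation":[-1.1,0.5,-1],"delta_rot":[0.008,-0.105,0]},{"translation":[-1.1,0.5,-1],"delta_rot":[0.008,-0.105,0]},{"translation":[-1.1,0.6,-2],"delta_rot":[0.008,-0.105,0]},{"translation":[-1.2,0.7,-2],"delta_rot":[0.008,-0.103,0]}]' 0 15
python3 -m creep '[{"translation":[0,0,-2],"delta_rot":[0,0,0]},{"translation":[0,0,-1.4],"delta_rot":[0,0,0]},{"translation":[0,0,0],"delta_rot":[0,0,0]},{"translation":[0,0,0],"delta_rot":[0,0,0]}]'
python3 -c "
from h import *
where();delta(bed(78,31,57),RB);save('wrist','w3');print(readout.state()['qpos'].round())"
```

```text
time_s: 2.55
ee_pos: [563.6, 245.0, 224.4]
ee_rot: [0.6, 59.3, 5.0]
force: [1.4, -1.2, -0.5]
gripper_width: 60.7
time_s: 2.88
ee_pos: [564.0, 244.3, 188.1]
ee_rot: [0.2, 59.9, 4.5]
force: [1.0, 0.3, 0.2]
gripper_width: 45.5
TCP in bed [ 80.7  30.6 130.2] rot err rv(tool)deg [ 0.1 -0.1  0. ] w 45.5 F [ 1.   0.3 -0.3] t 2.88
d cm [ 3.42  0.3  -6.47] rv [-0.002  0.002  0.002] deg 0.2 width 45.5 t 2.88
[ 28.  13. 111. -24.  31. -48.]
```

View pics/w3.png

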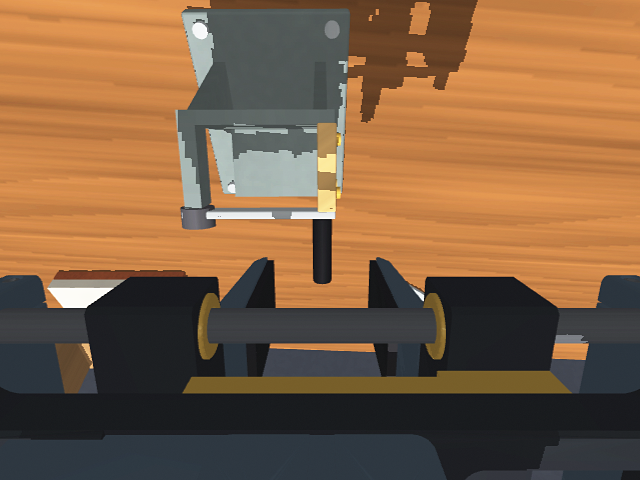

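The pin is at (322,250), on the jaw centre line. I'll go down and close gently.

```bash
python3 -m creep '[{"translation":[1,0.1,-1.9],"delta_rot":[0,0,0]},{"translation":[1,0.1,-1.9],"delta_rot":[0,0,0]},{"translation":[0.9,0.1,-1.7],"delta_rot":[0,0,0]},{"translation":[0.5,0,-1],"delta_rot":[0,0,0]},{"translation":[0,0,0],"delta_rot":[0,0,0]}]'
python3 -m creep '[{"translation":[0,0,0],"delta_rot":[0,0,0]},{"translation":[0,0,0],"delta_rot":[0,0,0]},{"translation":[0,0,0],"delta_rot":[0,0,0]},{"translation":[0,0,0],"delta_rot":[0,0,0]},{"translation":[0,0,0],"delta_rot":[0,0,0]}]' -1 8
python3 -c "
from h import *
where();save('wrist','w4')
c=(78,-45,57)
for a in np.arange(0,2.6,.1): 
  A=bed(78,-45+76*np.cos(a),57+76*np.sin(a));b=bed(78,-45+76*np.cos(a+.1),57+76*np.sin(a+.1)); print(round(a,1),((b-A)/10).round(2))"
```

```text
time_s: 3.35
ee_pos: [598.7, 246.3, 120.4]
ee_rot: [-0.0, 60.0, 4.3]
force: [-0.5, 0.1, -0.0]
gripper_width: 45.6
time_s: 3.77
ee_pos: [597.7, 246.7, 122.1]
ee_rot: [0.1, 59.9, 4.4]
force: [0.0, 0.6, 0.3]
gripper_width: 15.3
TCP in bed [76.9 30.3 56.1] rot err rv(tool)deg [ 0.1 -0.1 -0. ] w 15.3 F [0.2 0.6 0.2] t 3.77
0.0 [-0.38 -0.07  0.66]
0.1 [-0.37 -0.14  0.65]
0.2 [-0.35 -0.22  0.64]
0.3 [-0.34 -0.29  0.62]
0.4 [-0.32 -0.36  0.59]
0.5 [-0.29 -0.42  0.56]
0.6 [-0.27 -0.48  0.52]
0.7 [-0.24 -0.54  0.48]
0.8 [-0.21 -0.59  0.43]
0.9 [-0.17 -0.63  0.38]
1.0 [-0.14 -0.67  0.33]
1.1 [-0.1  -0.7   0.27]
1.2 [-0.06 -0.73  0.21]
1.3 [-0.03 -0.75  0.14]
1.4 [ 0.01 -0.76  0.08]
1.5 [ 0.05 -0.76  0.01]
1.6 [ 0.09 -0.75 -0.05]
1.7 [ 0.13 -0.74 -0.12]
1.8 [ 0.16 -0.72 -0.18]
1.9 [ 0.19 -0.69 -0.24]
2.0 [ 0.23 -0.66 -0.3 ]
2.1 [ 0.26 -0.62 -0.36]
2.2 [ 0.28 -0.57 -0.41]
2.3 [ 0.31 -0.52 -0.46]
2.4 [ 0.33 -0.46 -0.51]
2.5 [ 0.35 -0.4  -0.55]
```

View pics/w4.png

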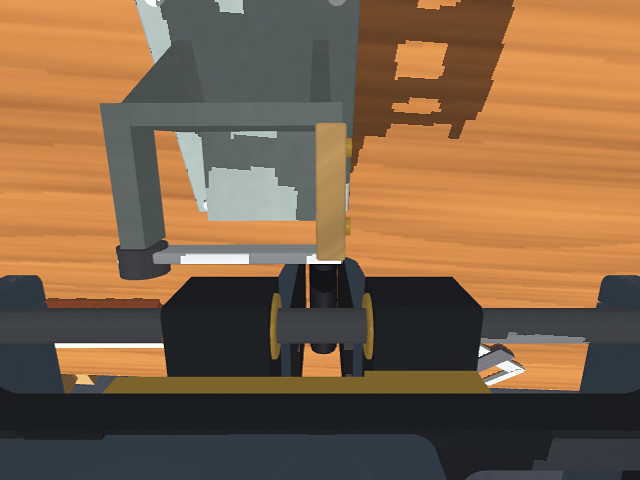

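The pin is centred between the pads at (322,300). I'll let the fingers finish closing, then swing along the arc in 0.2 rad chords.

```bash
python3 -m creep '[{"translation":[0,0,0],"delta_rot":[0,0,0]},{"translation":[0,0,0],"delta_rot":[0,0,0]}]'
python3 -m creep '[{"translation":[-0.38,-0.07,0.66],"delta_rot":[0,0,0]},{"translation":[-0.37,-0.14,0.65],"delta_rot":[0,0,0]},{"translation":[-0.69,-0.51,1.26],"delta_rot":[0,0,0]},{"translation":[-0.61,-0.78,1.15],"delta_rot":[0,0,0]}]'
python3 -c "
from h import *
where()"
python3 -m creep '[{"translation":[-0.51,-1.02,1.0],"delta_rot":[0,0,0]},{"translation":[-0.38,-1.22,0.81],"delta_rot":[0,0,0]},{"translation":[-0.24,-1.37,0.6],"delta_rot":[0,0,0]},{"translation":[-0.09,-1.48,0.35],"delta_rot":[0,0,0]},{"translation":[0.06,-1.52,0.09],"delta_rot":[0,0,0]}]'
python3 -c "
from h import *
where()"
python3 -m creep '[{"translation":[0.22,-1.49,-0.17],"delta_rot":[0,0,0]},{"translation":[0.35,-1.41,-0.42],"delta_rot":[0,0,0]},{"translation":[0.49,-1.28,-0.66],"delta_rot":[0,0,0]},{"translation":[0.59,-1.09,-0.87],"delta_rot":[0,0,0]},{"translation":[0.34,-0.5,-0.5],"delta_rot":[0,0,0]}]'
python3 -m creep '[{"translation":[0,0,0],"delta_rot":[0,0,0]}]'
python3 -c "
from h import *
where();save('wrist','w5');save('scene','s5')
s=cv2.imread('pics/s5.png');cv2.imwrite('pics/s5c.png',cv2.resize(s[180:320,330:490],None,fx=4,fy=4))"
```

```text
time_s: 3.98
ee_pos: [597.9, 247.3, 121.7]
ee_rot: [0.2, 59.9, 4.6]
force: [-1.1, 4.0, 1.4]
gripper_width: 12.1
time_s: 4.32
ee_pos: [577.2, 233.9, 159.3]
ee_rot: [0.6, 59.9, 4.9]
force: [-2.8, 8.9, 0.5]
gripper_width: 11.6
TCP in bed [77.  19.2 99.1] rot err rv(tool)deg [ 0.2 -0.1  0.2] w 11.6 F [-1.5  9.   1.5] t 4.32
time_s: 4.73
ee_pos: [565.7, 165.8, 189.0]
ee_rot: [0.2, 59.8, 4.6]
force: [0.6, 3.2, 2.7]
gripper_width: 11.8
TCP in bed [ 77.3 -47.8 133.2] rot err rv(tool)deg [ 0.1 -0.2  0.1] w 11.8 F [2.  3.1 1.9] t 4.73
time_s: 5.15
ee_pos: [586.1, 106.8, 160.9]
ee_rot: [0.1, 59.9, 4.3]
force: [1.2, 3.7, 0.0]
gripper_width: 11.8
time_s: 5.23
ee_pos: [586.3, 106.5, 160.5]
ee_rot: [-0.0, 60.0, 4.2]
force: [3.6, -2.6, 1.0]
gripper_width: 11.4
TCP in bed [  76.8 -108.5  100.5] rot err rv(tool)deg [ 0.2 -0.  -0.1] w 11.4 F [ 3.4 -2.9 -0.8] t 5.23
```

View pics/s5c.png

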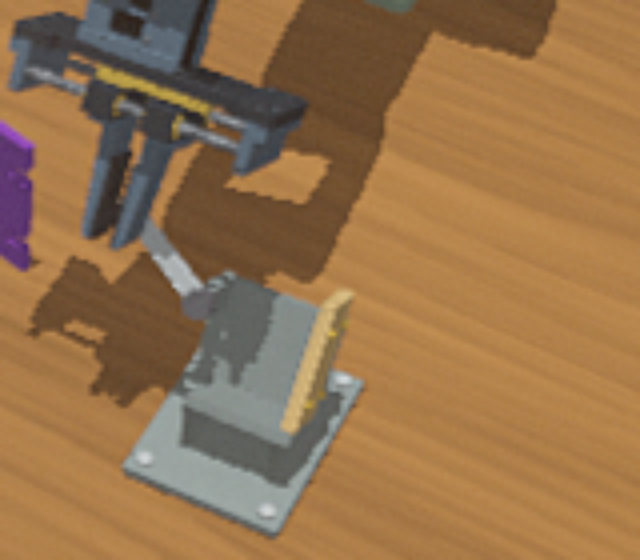

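The keeper bar is up at about 2.54 rad. I'll release it, withdraw along +bed z, then look at the rack.

```bash
python3 -m creep '[{"translation":[0,0,0],"delta_rot":[0,0,0]},{"translation":[0,0,0],"delta_rot":[0,0,0]},{"translation":[0,0,0],"delta_rot":[0,0,0]},{"translation":[-0.5,0,0.87],"delta_rot":[0,0,0]},{"translation":[-1,-0.1,1.73],"delta_rot":[0,0,0]}]' 0.2
python3 -m creep '[{"translation":[-2,-0.1,3.4],"delta_rot":[0,0,0]},{"translation":[-1.5,-0.2,3],"delta_rot":[0,0,0]},{"translation":[0,-1,3.5],"delta_rot":[0,0,0]},{"translation":[0,-1,3],"delta_rot":[0,0.1,0]}]' 1
python3 -c "
from h import *
where();save('scene','s6')
th=np.radians(-9)
RV=toolrot([0,0,-1],[-np.sin(th),np.cos(th),0])
print(cur()[0]);delta([580,-170,330],RV)
s=cv2.imread('pics/s6.png');cv2.imwrite('pics/s6c.png',cv2.resize(s[180:320,330:490],None,fx=4,fy=4))"
```

```text
time_s: 5.75
ee_pos: [569.0, 106.8, 184.8]
ee_rot: [0.0, 60.3, 4.3]
force: [-0.0, 0.2, -0.2]
gripper_width: 42.1
time_s: 6.08
ee_pos: [530.9, 85.1, 313.1]
ee_rot: [0.9, 65.1, 5.2]
force: [1.1, -0.0, -1.0]
gripper_width: 68.7
TCP in bed [ 103.9 -125.5  261.1] rot err rv(tool)deg [0.2 5.1 0.3] w 68.7 F [ 0.4 -0.1 -1.4] t 6.08
[537.90647381  84.44877287 322.20935409]
d cm [  4.21 -25.44   0.78] rv [ 0.011  0.445 -0.227] deg 28.7 width 72.8 t 6.13
```

View pics/s6c.png

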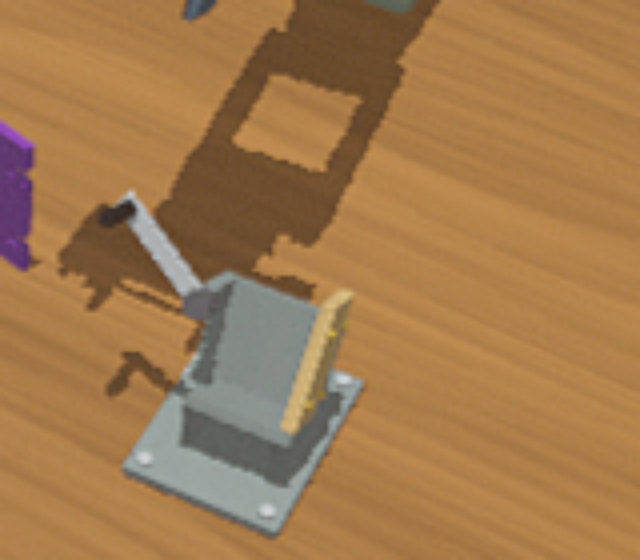

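```bash
python3 -m creep '[{"translation":[0.7,-4,0.2],"delta_rot":[0,0.09,-0.045]},{"translation":[0.7,-4,0.2],"delta_rot":[0,0.09,-0.045]},{"translation":[0.7,-4,0.2],"delta_rot":[0,0.09,-0.045]},{"translation":[0.7,-4,0.2],"delta_rot":[0.005,0.09,-0.045]},{"translation":[0.7,-4,0],"delta_rot":[0.006,0.085,-0.047]}]'
python3 -m creep '[{"translation":[0.5,-3,0],"delta_rot":[0,0,0]},{"translation":[0,-2,0],"delta_rot":[0,0,0]},{"translation":[0,0,0],"delta_rot":[0,0,0]},{"translation":[0,0,0],"delta_rot":[0,0,0]}]'
python3 -c "
from h import *
save('wrist','w7'); save('top','t7'); print(cur()[0],cur()[2]['qpos'].round())"
```

```text
time_s: 6.55
ee_pos: [570.9, -116.5, 321.2]
ee_rot: [-177.7, 89.5, 173.2]
force: [0.7, 0.8, 0.4]
gripper_width: 91.1
time_s: 6.88
ee_pos: [575.6, -165.5, 319.2]
ee_rot: [178.6, 89.5, 169.6]
force: [0.2, 0.5, -0.9]
gripper_width: 91.3
[ 575.51237619 -164.04476967  319.81027012] [-17.  18.  76.  -0.  86. -98.]
```

View pics/w7.png

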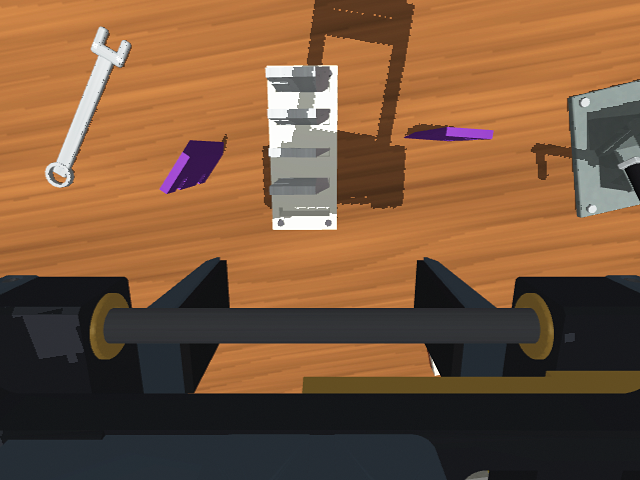

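The rack is at (302,148), with knives at rows ~78, 117, 152 and 188. I'll crop to read the edge direction of each and fit their positions.

```bash
cat >> h.py <<'E'
def rackfit(tag,sub,zt=128):
    im,d,p=load(tag); P=cloud(d,p); Q=P[sub].reshape(-1,3); I=im[sub].reshape(-1,3).astype(int)
    t=Q[(Q[:,2]>zt-10)&(Q[:,2]<zt+8)]
    m=(abs(Q[:,2]-48)<5)&(I.max(1)-I.min(1)<30)&(I.min(1)>110)
    r=cv2.minAreaRect(Q[m][:,:2].astype(np.float32)); c=np.array(r[0]); w,h=r[1]; a=np.radians(r[2]+(90 if h>w else 0))
    a=(a+np.pi/2)%np.pi-np.pi/2
    ux=np.array([np.cos(a),np.sin(a)]); uy=np.array([-ux[1],ux[0]])
    print("rack",c.round(1),np.round(r[1],1),"yaw",np.degrees(a).round(2))
    l=(t[:,:2]-c)@np.stack([ux,uy],1)
    for s in (-68,-34,0,34,68):
        k=l[abs(l[:,0]-s)<14]; 
        if len(k)<8: print(s,"none",len(k)); continue
        kc=[np.median(k[:,0]),(np.percentile(k[:,1],2)+np.percentile(k[:,1],98))/2]; w=c+kc[0]*ux+kc[1]*uy
        print(s,len(k),"loc",np.round(kc,1),"x",np.percentile(k[:,0],[3,97]).round(1),"y",np.percentile(k[:,1],[2,98]).round(1),"world",w.round(1),"z",np.percentile(t[abs(l[:,0]-s)<14][:,2],[50]).round(1))
    return c,a
E
python3 - <<'E'
from h import *
rackfit("w7",(slice(55,240),slice(255,345)))
rackfit("t7",(slice(244,318),slice(362,404)))
im=cv2.imread("pics/w7.png"); cv2.imwrite("pics/w7c.png",cv2.resize(im[55:240,250:350],None,fx=5,fy=3.2,interpolation=cv2.INTER_CUBIC))
E
```

```text
rack [ 509.9 -175.6] [ 74.9 178.4] yaw -8.85
-68 703 loc [-68.6  -1. ] x [-72.7 -64.7] y [-26.7  24.8] world [ 442.  -166.1] z [127.1]
-34 568 loc [-34.7  -0.3] x [-38.1 -30.7] y [-26.2  25.6] world [ 475.6 -170.6] z [127.3]
0 502 loc [-0.9 -0.9] x [-4.5  2.7] y [-26.6  24.7] world [ 508.8 -176.4] z [127.5]
34 540 loc [32.8 -1.8] x [29.7 37.4] y [-27.5  24. ] world [ 542.  -182.4] z [127.4]
68 none 0
rack [ 549.5 -188.4] [58.9 93.7] yaw -9.46
-68 none 0
-34 71 loc [-43.2   5.8] x [-46.5 -39. ] y [-19.5  31.1] world [ 507.8 -175.6] z [127.8]
0 70 loc [-9.2  5.3] x [-12.7  -4.1] y [-19.   29.7] world [ 541.2 -181.6] z [128.2]
34 none 0
68 none 0
```

View pics/w7c.png

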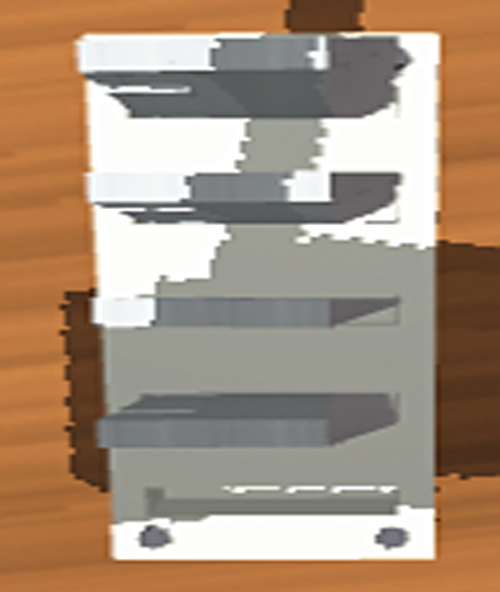

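```bash
python3 - <<'E'
from h import *
im,d,p=load("w7"); P=cloud(d,p); Q=P[55:240,255:345].reshape(-1,3)
c=np.array([509.9,-175.6]); a=np.radians(-8.85); U=np.array([[np.cos(a),-np.sin(a)],[np.sin(a),np.cos(a)]])
l=np.c_[(Q[:,:2]-c)@U,Q[:,2]]
for s in (-68.6,-34.7,-.9,32.8):
    for side in(1,-1):
        print(s,side,end=": ")
        for y0 in range(13,31,2):
            m=(abs(l[:,0]-s)<9)&(side*l[:,1]>y0)&(side*l[:,1]<=y0+2)&(l[:,2]>60)&(l[:,2]<124)
            q=l[m]; print(y0,m.sum(),(np.percentile(q[:,0]-s,[5,95]).round(1).tolist() if m.sum()>5 else ""),end="  ")
        print()
        m=(abs(l[:,0]-s)<6)&(l[:,2]>124)&(side*l[:,1]>13); q=l[m]
        print("  top:",[(y0,[*np.round(np.percentile(q[(side*q[:,1]>y0)&(side*q[:,1]<=y0+3)][:,0]-s,[3,97]),1)]) for y0 in range(13,29,3) if ((side*q[:,1]>y0)&(side*q[:,1]<=y0+3)).sum()>4])
E
```

```text
-68.6 1: 13 24 [3.3, 3.5]  15 23 [2.5, 3.4]  17 23 [1.4, 2.3]  19 23 [0.3, 1.2]  21 25 [-0.8, 0.1]  23 27 [-2.0, -1.0]  25 25 [-2.9, -2.0]  27 11 [-3.6, -3.0]  29 0   
  top: [(13, [np.float64(-4.1), np.float64(3.3)]), (16, [np.float64(-4.7), np.float64(2.0)]), (19, [np.float64(-4.8), np.float64(0.7)]), (22, [np.float64(-4.6), np.float64(-0.8)]), (25, [np.float64(-4.6), np.float64(-2.5)])]
-68.6 -1: 13 23 [2.3, 4.0]  15 24 [2.0, 4.0]  17 24 [3.0, 4.1]  19 23 [2.7, 4.1]  21 24 [3.0, 4.1]  23 23 [3.0, 4.2]  25 24 [2.9, 4.2]  27 10 [3.3, 4.3]  29 0   
  top: [(13, [np.float64(-4.1), np.float64(3.8)]), (16, [np.float64(-4.0), np.float64(3.9)]), (19, [np.float64(-4.0), np.float64(4.0)]), (22, [np.float64(-4.0), np.float64(3.9)]), (25, [np.float64(-3.9), np.float64(4.0)])]
-34.7 1: 13 10 [3.9, 4.1]  15 10 [3.2, 4.0]  17 9 [2.3, 3.0]  19 10 [1.3, 2.1]  21 11 [0.2, 1.0]  23 11 [-1.1, -0.1]  25 11 [-2.0, -1.2]  27 8 [-2.8, -2.2]  29 0   
  top: [(13, [np.float64(-3.3), np.float64(3.5)]), (16, [np.float64(-3.3), np.float64(2.9)]), (19, [np.float64(-3.3), np.float64(1.2)]), (22, [np.float64(-3.
[... 1116 characters left out ...]
 21 10 [-3.3, -3.1]  23 12 [-3.3, -3.1]  25 12 [-3.3, -3.1]  27 2   29 0   
  top: [(13, [np.float64(-2.8), np.float64(4.5)]), (16, [np.float64(-2.8), np.float64(3.1)]), (19, [np.float64(-2.8), np.float64(1.8)]), (22, [np.float64(-2.8), np.float64(-0.2)]), (25, [np.float64(-2.8), np.float64(-1.7)])]
32.8 -1: 13 11 [-3.0, -2.5]  15 12 [-3.0, -2.5]  17 12 [-3.0, -2.5]  19 12 [-3.1, -2.5]  21 12 [-3.1, -2.5]  23 11 [-3.0, -2.7]  25 11 [-3.0, -2.5]  27 10 [-3.0, -2.5]  29 0   
  top: [(13, [np.float64(-2.8), np.float64(4.6)]), (16, [np.float64(-2.9), np.float64(4.4)]), (19, [np.float64(-3.0), np.float64(4.6)]), (22, [np.float64(-2.9), np.float64(4.5)]), (25, [np.float64(-2.9), np.float64(4.6)])]
```

The depth sections show that all four knives taper at their +y end, bevelled on the rack's +x face. So every edge already points to +y and no half turn is needed. Next I'll pick the far knife (slot +34), gripping across its width near the top.

```bash
cat >> h.py <<'E'
def rv(yawdeg):
    th=np.radians(yawdeg); return toolrot([0,0,-1],[-np.sin(th),np.cos(th),0])
E
python3 -c "
from h import *
delta([542.3,-180.6,150],rv(-8.85))"
```

```text
d cm [ -3.32  -1.66 -16.98] rv [-0.001 -0.008  0.001] deg 0.5 width 91.4 t 6.98
```

```bash
python3 -m creep '[{"translation":[-1.66,-0.8,-2.5],"delta_rot":[0,-0.008,0]},{"translation":[-1.66,-0.86,-3],"delta_rot":[0,0,0]},{"translation":[0,0,-4],"delta_rot":[0,0,0]},{"translation":[0,0,-4],"delta_rot":[0,0,0]},{"translation":[0,0,-2],"delta_rot":[0,0,0]}]' 1 35
python3 -m creep '[{"translation":[0,0,-1],"delta_rot":[0,0,0]},{"translation":[0,0,0],"delta_rot":[0,0,0]},{"translation":[0,0,0],"delta_rot":[0,0,0]}]'
python3 -c "
from h import *
delta([542.3,-180.6,116],rv(-8.85));save('wrist','w8')"
```

```text
time_s: 7.4
ee_pos: [539.8, -179.3, 160.9]
ee_rot: [159.1, 89.6, 150.2]
force: [-0.0, 0.3, -0.0]
gripper_width: 91.2
time_s: 7.65
ee_pos: [543.4, -181.2, 155.7]
ee_rot: [13.6, 89.9, 4.6]
force: [1.1, -0.2, -0.1]
gripper_width: 91.0
d cm [-0.11  0.06 -3.97] rv [-0.     0.002  0.001] deg 0.1 width 91.0 t 7.65
```

View pics/w8.png

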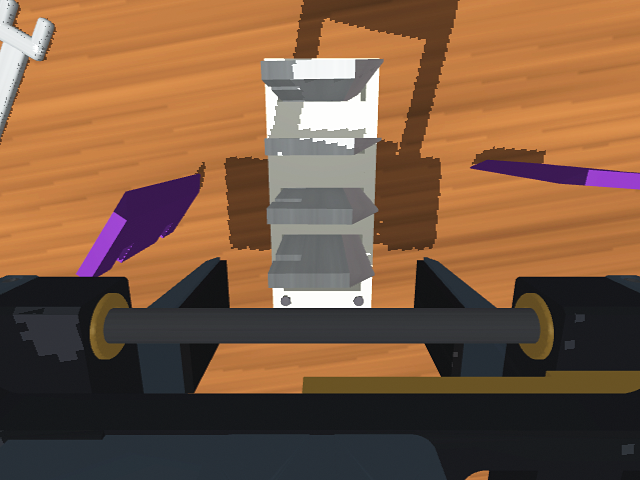

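The knife spans columns 268–372, centred between the jaws. I'll go down and grip.

```bash
python3 -m creep '[{"translation":[-0.1,0,-2],"delta_rot":[0,0,0]},{"translation":[0,0,-1.5],"delta_rot":[0,0,0]},{"translation":[0,0,-0.5],"delta_rot":[0,0,0]},{"translation":[0,0,0],"delta_rot":[0,0,0]},{"translation":[0,0,0],"delta_rot":[0,0,0]}]'
python3 -m creep '[{"translation":[0,0,0],"delta_rot":[0,0,0]},{"translation":[0,0,0],"delta_rot":[0,0,0]},{"translation":[0,0,0],"delta_rot":[0,0,0]},{"translation":[0,0,0],"delta_rot":[0,0,0]},{"translation":[0,0,0],"delta_rot":[0,0,0]}]' -1 35
python3 -m creep '[{"translation":[0,0,0],"delta_rot":[0,0,0]},{"translation":[0,0,0],"delta_rot":[0,0,0]}]'
python3 -c "
from h import *
delta([542.3,-180.6,116],rv(-8.85));save('wrist','w9')"
```

```text
time_s: 8.12
ee_pos: [542.6, -182.2, 115.9]
ee_rot: [5.0, 89.9, -4.0]
force: [0.2, 0.1, 0.1]
gripper_width: 91.3
time_s: 8.53
ee_pos: [541.8, -182.0, 114.8]
ee_rot: [54.8, 90.0, 45.8]
force: [-0.4, -0.5, -0.3]
gripper_width: 60.8
time_s: 8.7
ee_pos: [541.8, -181.9, 114.6]
ee_rot: [72.7, 90.0, 63.7]
force: [0.4, 0.2, 0.4]
gripper_width: 55.0
d cm [0.05 0.13 0.14] rv [-0.001  0.     0.002] deg 0.1 width 55.0 t 8.7
```

View pics/w9.png

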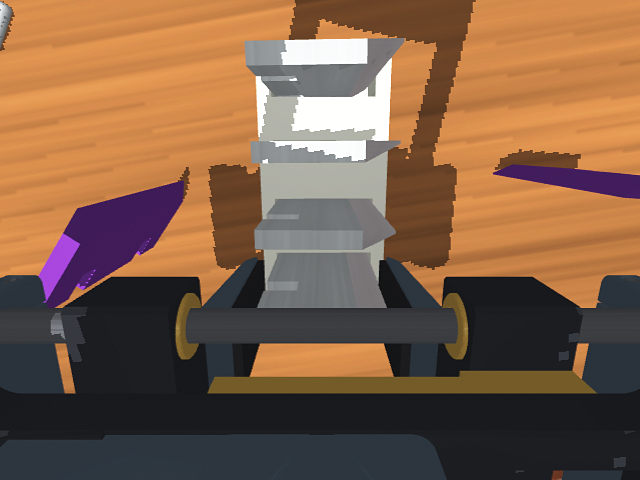

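```bash
python3 -m creep '[{"translation":[0,0,0.5],"delta_rot":[0,0,0]},{"translation":[0,0,1],"delta_rot":[0,0,0]},{"translation":[0,0,1],"delta_rot":[0,0,0]},{"translation":[0,0,1.5],"delta_rot":[0,0,0]},{"translation":[0,0,2],"delta_rot":[0,0,0]}]'
python3 -m creep '[{"translation":[0,0,2.5],"delta_rot":[0,0,0]},{"translation":[0,0,3],"delta_rot":[0,0,0]},{"translation":[0,0,3],"delta_rot":[0,0,0]},{"translation":[0,0,2],"delta_rot":[0,0,0]},{"translation":[0,0,0],"delta_rot":[0,0,0]}]'
python3 -c "
from h import *
save('scene','s9'); save('wrist','w10')
p,r,s=cur(); print(p.round(1),s['force'].round(1),s['gripper_width'])
s=cv2.imread('pics/s9.png');cv2.imwrite('pics/s9c.png',cv2.resize(s[80:260,220:400],None,fx=3.3,fy=3.3,interpolation=cv2.INTER_CUBIC))
delta(bed(14,0,170),RB)"
```

```text
time_s: 9.17
ee_pos: [540.7, -181.6, 174.6]
ee_rot: [159.7, 89.8, 150.8]
force: [0.6, 0.3, -3.8]
gripper_width: 55.1
time_s: 9.58
ee_pos: [543.7, -182.7, 285.5]
ee_rot: [-7.9, 89.4, -16.8]
force: [0.9, -0.6, -3.3]
gripper_width: 55.1
[ 541.4 -181.8  279.8] [ 0.5  0.4 -4.4] 55.09472765693555
d cm [-5.24 38.96 -9.06] rv [-0.021 -0.524  0.229] deg 32.8 width 55.1 t 9.68
```

View pics/s9c.png

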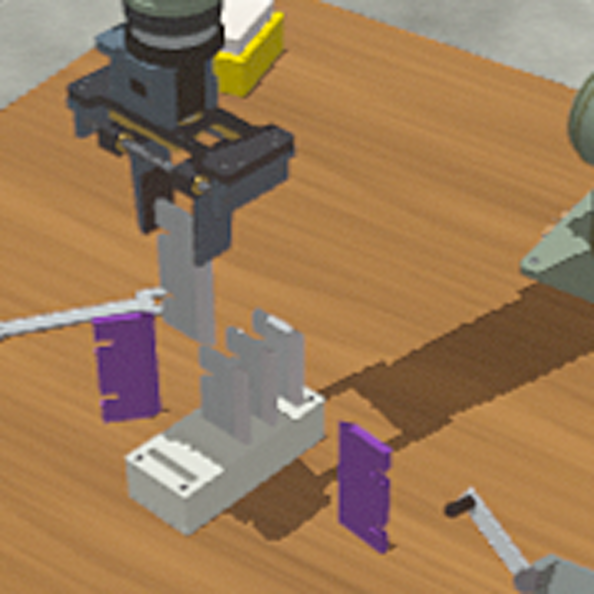

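The knife is out cleanly and upright, with its slots toward −y. I'll carry it across to a hover above the bed.

```bash
python3 -m creep '[{"translation":[-0.9,2.5,0.3],"delta_rot":[-0.004,-0.105,0.046]},{"translation":[-0.9,3.9,0.3],"delta_rot":[-0.004,-0.105,0.046]},{"translation":[-0.9,3.9,0.3],"delta_rot":[-0.004,-0.105,0.046]},{"translation":[-0.9,3.9,0.3],"delta_rot":[-0.004,-0.105,0.046]},{"translation":[-0.9,3.9,0.3],"delta_rot":[-0.004,-0.105,0.046]}]'
python3 -m creep '[{"translation":[-0.4,3.9,0],"delta_rot":[0,0,0]},{"translation":[-0.4,3.9,0],"delta_rot":[0,0,0]},{"translation":[-0.4,3.6,0],"delta_rot":[0,0,0]},{"translation":[-0.4,3.6,0],"delta_rot":[0,0,0]},{"translation":[0,2.5,-1],"delta_rot":[0,0,0]}]'
python3 -m creep '[{"translation":[0,0,0],"delta_rot":[0,0,0]},{"translation":[0,0,0],"delta_rot":[0,0,0]}]'
python3 -c "
from h import *
where();delta(bed(10,-1,200),RB)"
```

```text
time_s: 10.1
ee_pos: [493.9, 0.4, 291.7]
ee_rot: [0.2, 60.0, 4.8]
force: [1.5, 1.6, -3.6]
gripper_width: 55.2
time_s: 10.52
ee_pos: [479.0, 176.6, 283.7]
ee_rot: [0.2, 60.0, 4.8]
force: [1.8, -0.7, -2.9]
gripper_width: 55.3
time_s: 10.68
ee_pos: [478.3, 174.7, 280.7]
ee_rot: [-0.2, 60.4, 4.5]
force: [0.6, -0.4, -3.9]
gripper_width: 55.3
TCP in bed [ 48.3 -32.1 255.8] rot err rv(tool)deg [-0.3  0.4  0. ] w 55.3 F [-1.4 -0.5 -3.6] t 10.68
d cm [-0.76  3.06 -6.75] rv [ 0.002 -0.007 -0.005] deg 0.5 width 55.3 t 10.68
```

```bash
python3 -m creep '[{"translation":[-0.3,1,-2],"delta_rot":[0.002,-0.007,-0.005]},{"translation":[-0.3,1,-2.2],"delta_rot":[0,0,0]},{"translation":[-0.1,1,-2.5],"delta_rot":[0,0,0]},{"translation":[0,0,0],"delta_rot":[0,0,0]},{"translation":[0,0,0],"delta_rot":[0,0,0]}]'
python3 -c "
from h import *
where();save('wrist','w11');save('scene','s11');save('top','t11')
a=cv2.imread('pics/s11.png');b=cv2.imread('pics/t11.png')
cv2.imwrite('pics/s11c.png',np.hstack([cv2.resize(a[190:320,340:460],(480,520)),cv2.resize(b[215:300,205:285],(320,340)).repeat(1,0) if 0 else cv2.resize(b[215:302,205:258],(316,520))]))"
```

```text
time_s: 11.1
ee_pos: [472.4, 202.4, 215.1]
ee_rot: [-0.1, 59.9, 4.1]
force: [0.2, 0.5, -3.6]
gripper_width: 55.1
TCP in bed [ 12.3  -4.1 200.9] rot err rv(tool)deg [ 0.2 -0.1 -0.2] w 55.1 F [-1.6  0.5 -3.2] t 11.1
```

View pics/w11.png

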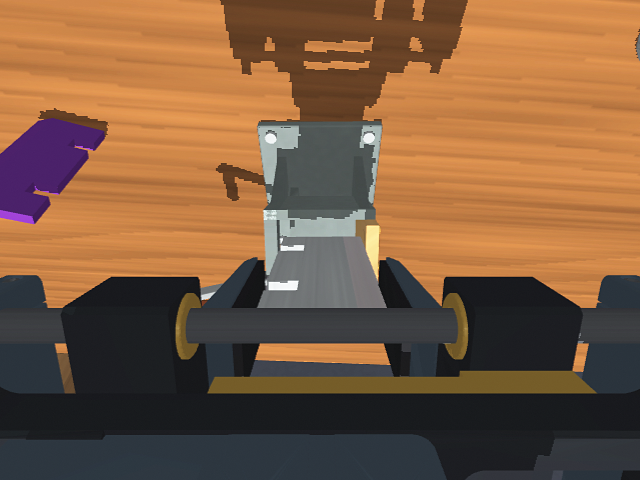

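View pics/s11c.png

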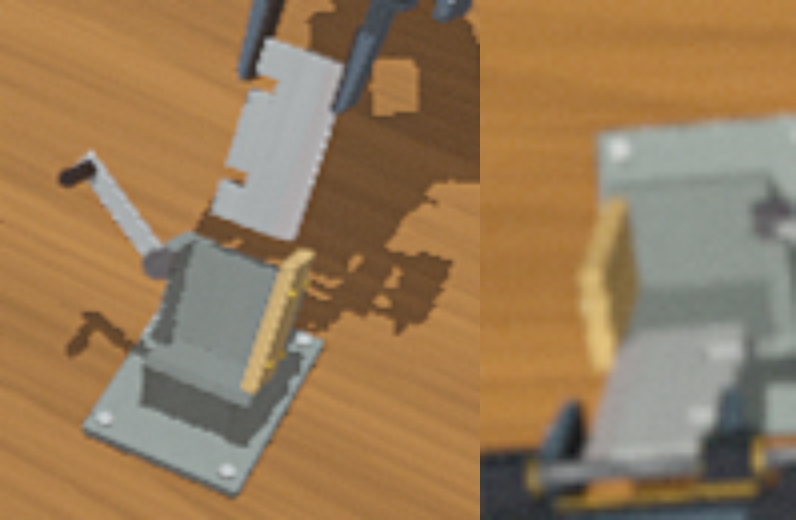

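The knife hangs in line with the bed, edge toward the cheek. I'll measure it in bed coordinates from the wrist depth.

```bash
cat >> h.py <<'E'
def held(tag):
    im,d,z=load(tag); P=cloud(d,z); Q=(P-O)@B
    r=Ro.from_euler("xyz",z["rot"],degrees=True); t=B.T@(z["ee"]-O)
    T=(P-z["ee"])@r.as_matrix()      # tool coords
    hsv=cv2.cvtColor(im,cv2.COLOR_RGB2HSV)
    m=(d>60)&(abs(T[...,2])<14)&(T[...,0]>18)&(T[...,0]<125)&(abs(T[...,1])<34)&(hsv[...,1]<60)
    m[300:]=False
    q=Q[m]; k=T[m]
    for i in range(4):
        A=np.c_[q[:,1:],np.ones(len(q))]; c,*_=np.linalg.lstsq(A,q[:,0],rcond=None); e=abs(q[:,0]-A@c); g=e<max(1,2.5*np.std(e)); q=q[g];k=k[g]
    print("TCP bed",t.round(1),"n",len(q),"near-face bed x at z=tip,0:",np.round([c@[0,t[2]-14,1],c@[0,t[2]-107,1]],1),"slopes y,z deg",np.degrees(c[:2]).round(1))
    print(" y range bed",np.percentile(q[:,1],[1,99]).round(1),"z min",np.percentile(q[:,2],1).round(1),"tool-x max",np.percentile(k[:,0],99).round(1),"tool z med",np.median(k[:,2]).round(1),"tool y",np.percentile(k[:,1],[1,99]).round(1))
E
python3 -c "
from h import *
held('w11')"
```

```text
TCP bed [ 12.3  -4.1 200.9] n 4171 near-face bed x at z=tip,0: [8.8 7.5] slopes y,z deg [-0.3  0.8]
 y range bed [-31.   23.5] z min 96.2 tool-x max 104.7 tool z med -4.1 tool y [-26.9  27.7]
```

```bash
python3 -m creep '[{"translation":[0.3,0.3,-1.6],"delta_rot":[0,0,0.004]},{"translation":[0.3,0.1,-1.4],"delta_rot":[0,0,0]},{"translation":[1,0.1,-1.8],"delta_rot":[0,0,0]},{"translation":[1,0.1,-1.7],"delta_rot":[0,0,0]},{"translation":[0.9,0,-1.2],"delta_rot":[0,0,0]}]'
python3 -m creep '[{"translation":[0,0,0],"delta_rot":[0,0,0]},{"translation":[0,0,0],"delta_rot":[0,0,0]}]'
python3 -c "
from h import *
where();delta(bed(6,-1.5,112),RB);save('wrist','w12');held('w12')"
```

```text
time_s: 11.67
ee_pos: [509.6, 209.3, 140.7]
ee_rot: [0.3, 59.5, 4.6]
force: [-0.1, -0.3, -3.6]
gripper_width: 55.3
time_s: 11.83
ee_pos: [509.5, 209.6, 141.2]
ee_rot: [0.3, 59.5, 4.6]
force: [0.6, -0.9, -4.4]
gripper_width: 54.8
TCP in bed [  7.8   0.2 118.1] rot err rv(tool)deg [ 0.1 -0.5  0.1] w 54.8 F [-1.7 -1.  -4.1] t 11.83
d cm [ 0.16 -0.16 -0.62] rv [-0.003  0.008  0.001] deg 0.5 width 54.8 t 11.83
TCP bed [  7.8   0.2 118.1] n 2580 near-face bed x at z=tip,0: [4.8 2.6] slopes y,z deg [-0.9  1.4]
 y range bed [-26.8  28. ] z min 60.1 tool-x max 58.0 tool z med -3.9 tool y [-27.   27.7]
```

```bash
python3 -m creep '[{"translation":[0.05,-0.1,-0.2],"delta_rot":[-0.003,0.008,0]},{"translation":[0.1,0,-0.26],"delta_rot":[0,0,0]},{"translation":[0.1,0,-0.2],"delta_rot":[0,0,0]},{"translation":[0,0,0],"delta_rot":[0,0,0]}]'
python3 -c "
from h import *
where()"
python3 -m creep '[{"translation":[0.1,0,-0.17],"delta_rot":[0,0,0]},{"translation":[0.05,0,-0.09],"delta_rot":[0,0,0]},{"translation":[0,0,0],"delta_rot":[0,0,0]}]'
python3 -c "
from h import *
where()"
```

```text
time_s: 12.22
ee_pos: [511.2, 209.2, 134.0]
ee_rot: [0.0, 60.0, 4.5]
force: [-1.0, 0.0, -4.1]
gripper_width: 54.8
TCP in bed [  5.6  -0.3 111.1] rot err rv(tool)deg [-0.  0.  0.] w 54.8 F [-2.9  0.1 -3. ] t 12.22
time_s: 12.47
ee_pos: [512.6, 209.1, 131.1]
ee_rot: [-0.0, 60.1, 4.5]
force: [-0.7, -0.7, -3.6]
gripper_width: 54.6
TCP in bed [  5.4  -0.5 107.8] rot err rv(tool)deg [-0.   0.1  0. ] w 54.6 F [-2.4 -0.7 -2.7] t 12.47
```

```bash
python3 -m creep '[{"translation":[0.05,0,-0.09],"delta_rot":[0,0,0]},{"translation":[0,0,0],"delta_rot":[0,0,0]}]'
python3 -c "
from h import *
where()"
python3 -m creep '[{"translation":[0.05,0,-0.09],"delta_rot":[0,0,0]},{"translation":[0,0,0],"delta_rot":[0,0,0]}]'
python3 -c "
from h import *
where()"

```

```text
time_s: 12.63
ee_pos: [513.2, 209.1, 130.2]
ee_rot: [0.0, 60.0, 4.5]
force: [0.9, -0.4, -4.3]
gripper_width: 54.8
TCP in bed [  5.5  -0.6 106.8] rot err rv(tool)deg [-0.  0.  0.] w 54.8 F [-1.4 -0.4 -4.2] t 12.63
time_s: 12.8
ee_pos: [513.8, 209.2, 130.2]
ee_rot: [0.0, 60.0, 4.5]
force: [-4.0, -1.3, 0.9]
gripper_width: 55.1
TCP in bed [  6.   -0.5 106.4] rot err rv(tool)deg [-0. -0.  0.] w 55.1 F [-3.1 -1.   2.9] t 12.8
```

The knife is down on the ledge, seen as force in bed z. Next I'll slide it toward the cheek and back against the face.

```bash
python3 -m creep '[{"translation":[-0.09,0.04,-0.05],"delta_rot":[0,0,0]},{"translation":[-0.09,0.05,-0.05],"delta_rot":[0,0,0]},{"translation":[0,0,0],"delta_rot":[0,0,0]}]'
python3 -c "
from h import *
where()"
python3 -m creep '[{"translation":[0,0.05,0],"delta_rot":[0,0,0]},{"translation":[0,0,0],"delta_rot":[0,0,0]}]'
python3 -c "
from h import *
where();save('wrist','w13')"
```

```text
time_s: 13.05
ee_pos: [511.9, 209.3, 129.1]
ee_rot: [-0.1, 60.0, 4.3]
force: [-3.5, -5.0, 5.5]
gripper_width: 55.1
TCP in bed [  3.9  -0.2 106.4] rot err rv(tool)deg [-0.  -0.  -0.1] w 55.1 F [-0.7 -4.7  6.7] t 13.05
time_s: 13.22
ee_pos: [512.0, 209.5, 129.1]
ee_rot: [-0.2, 60.0, 4.2]
force: [-3.5, -5.1, 5.3]
gripper_width: 54.9
TCP in bed [ 3.900e+00 -1.000e-01  1.064e+02] rot err rv(tool)deg [-0.   0.  -0.1] w 54.9 F [-0.7 -4.8  6.5] t 13.22
```

View pics/w13.png

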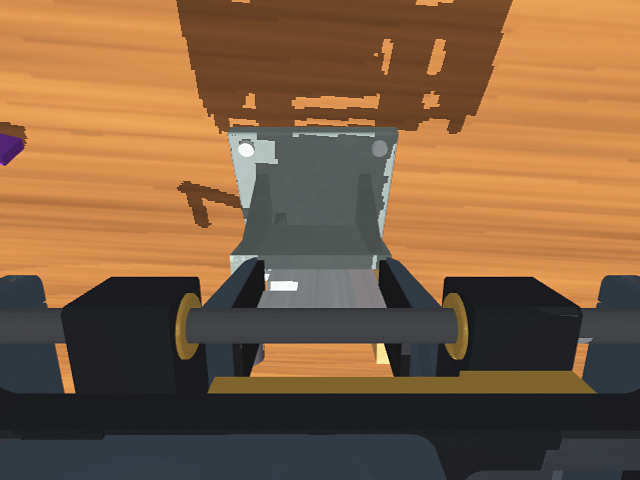

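```bash
python3 -m creep '[{"translation":[0,0,0],"delta_rot":[0,0,0]},{"translation":[0,0,0],"delta_rot":[0,0,0]},{"translation":[0,0,0],"delta_rot":[0,0,0]}]' 0.4
python3 -c "
from h import *
where();save('wrist','w14');save('scene','s14')
a=cv2.imread('pics/s14.png');cv2.imwrite('pics/s14c.png',cv2.resize(a[200:320,350:450],None,fx=5,fy=5,interpolation=cv2.INTER_CUBIC))"
```

```text
time_s: 13.52
ee_pos: [512.5, 211.2, 128.9]
ee_rot: [0.2, 59.9, 4.7]
force: [-0.0, -0.2, -0.6]
gripper_width: 63.6
TCP in bed [  4.4   1.5 105.9] rot err rv(tool)deg [-0.  -0.1  0.1] w 63.6 F [-0.4 -0.2 -0.5] t 13.52
```

View pics/s14c.png

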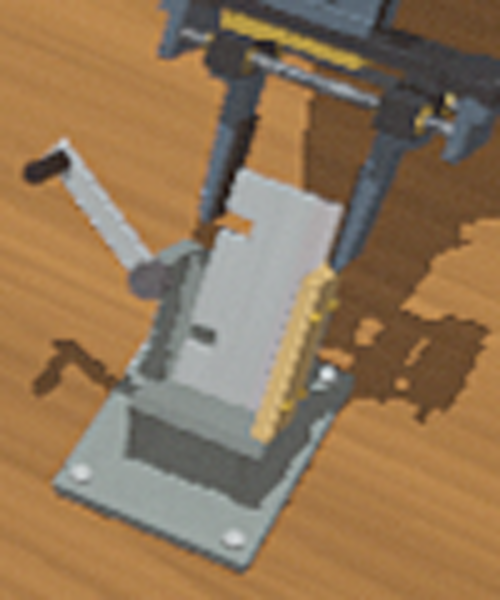

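The knife stands square on the ledge against the cheek, slots to the open side. I'll withdraw along bed z.

```bash
python3 -m creep '[{"translation":[0,-0.1,0],"delta_rot":[0,0,0]},{"translation":[-0.5,-0.04,0.87],"delta_rot":[0,0,0]},{"translation":[-1,-0.08,1.73],"delta_rot":[0,0,0]},{"translation":[-1.5,-0.1,2.6],"delta_rot":[0,0,0]},{"translation":[-2,-0.16,3.46],"delta_rot":[0,0,0]}]'
python3 -m creep '[{"translation":[-1,-0.1,3.5],"delta_rot":[0,0,0]},{"translation":[0,-1,3.5],"delta_rot":[0,0,0]},{"translation":[0,-1,0],"delta_rot":[0,0,0]}]' 1
python3 -c "
from h import *
p,r,s=cur();print(p)
delta([570,-170,330],rv(-8.85))
im,d,p=save('wrist','w15'); save('top','t15');save('scene','s15')"
```

```text
time_s: 14.03
ee_pos: [460.7, 205.2, 213.7]
ee_rot: [-0.2, 60.3, 4.3]
force: [1.1, -0.1, 0.9]
gripper_width: 64.0
time_s: 14.28
ee_pos: [454.8, 187.0, 294.0]
ee_rot: [0.7, 59.2, 5.3]
force: [0.3, 0.9, 0.4]
gripper_width: 80.9
[454.79627498 186.95652994 294.02013766]
d cm [ 11.52 -35.7    3.6 ] rv [ 0.013  0.539 -0.228] deg 33.6 width 80.9 t 14.28
```

View pics/w15.png

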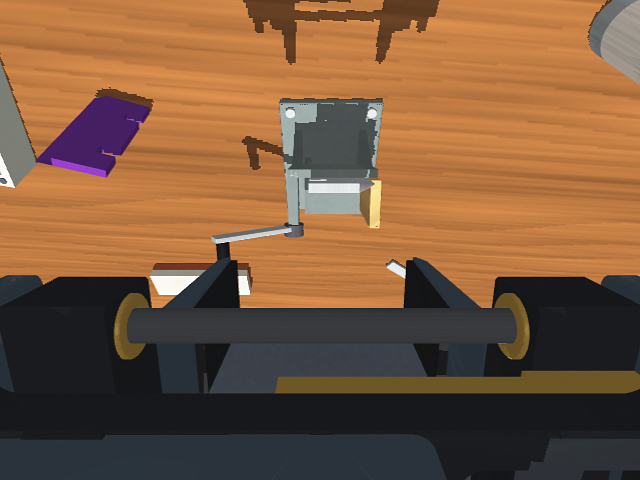

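View pics/t15.png

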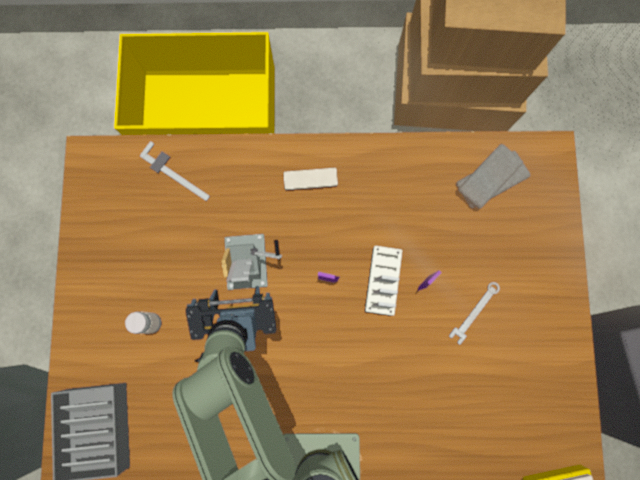

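The knife's end face shows at (335,186), next to the cheek at (373,203). The rack is unchanged in the top view at (384,281). I'll measure the pile and travel back to the rack.

```bash
cat >> h.py <<'E'
def pile(tag,y0=60,y1=260,x0=230,x1=420):
    im,d,z=load(tag); Q=(cloud(d,z)-O)@B; s=(slice(y0,y1),slice(x0,x1)); q=Q[s].reshape(-1,3); q=q[(d[s].ravel()>50)]
    t=q[(abs(q[:,2]-120)<4)&(abs(q[:,1])<40)&(q[:,0]>-8)&(q[:,0]<48)]
    print("tops n",len(t),"z",np.median(t[:,2]).round(1),"x",np.percentile(t[:,0],[2,98]).round(1))
    for k in range(5):
        w=t[abs(t[:,0]-(4+8*k))<2.5]
        if len(w)>20:
            print(" ",k+1,"y",np.percentile(w[:,1],[1,99]).round(1),"z",np.median(w[:,2]).round(1),len(w))
E
python3 -c "
from h import *
pile('w15'); rackfit('t15',(slice(240,322),slice(355,410)))"
python3 -m creep '[{"translation":[1.2,-3.9,0.6],"delta_rot":[0.003,0.108,-0.046]},{"translation":[1.2,-3.9,0.6],"delta_rot":[0.003,0.108,-0.046]},{"translation":[1.2,-3.9,0.6],"delta_rot":[0.003,0.108,-0.046]},{"translation":[1.2,-3.9,0.6],"delta_rot":[0.003,0.108,-0.045]},{"translation":[1.2,-3.9,0.6],"delta_rot":[0.003,0.107,-0.045]}]'
python3 -m creep '[{"translation":[1.2,-3.9,0],"delta_rot":[0,0,0]},{"translation":[1.2,-3.9,0],"delta_rot":[0,0,0]},{"translation":[1.2,-3.9,0],"delta_rot":[0,0,0]},{"translation":[1,-3.6,0],"delta_rot":[0,0,0]},{"translation":[0,0,0],"delta_rot":[0,0,0]}]'
python3 -c "
from h import *
readout.state();im,d,p=save('wrist','w16'); delta([570,-170,330],rv(-8.85))"
```

```text
tops n 596 z 119.5 x [-0.4  7.3]
  1 y [-27.1  23.1] z 119.6 345
rack [ 508.6 -173.2] [ 75.6 177.9] yaw -8.96
-68 68 loc [-68.5  -1.4] x [-72.2 -64.2] y [-26.2  23.5] world [ 440.7 -163.9] z [128.]
-34 70 loc [-34.6  -0.9] x [-38.  -30.2] y [-26.7  25. ] world [ 474.3 -168.7] z [128.3]
0 72 loc [-0.3 -2. ] x [-3.9  3.7] y [-27.9  24. ] world [ 507.9 -175.1] z [127.5]
34 none 0
68 none 0
time_s: 14.85
ee_pos: [512.0, -11.8, 314.3]
ee_rot: [-165.9, 88.7, -174.8]
force: [2.5, 1.0, 0.6]
gripper_width: 90.7
time_s: 15.27
ee_pos: [559.1, -169.2, 311.2]
ee_rot: [-155.5, 88.8, -164.6]
force: [-1.3, 0.8, -0.6]
gripper_width: 91.1
d cm [ 1.18 -0.39  1.84] rv [ 0.002 -0.021  0.004] deg 1.2 width 91.2 t 15.32
```

View pics/w16.png

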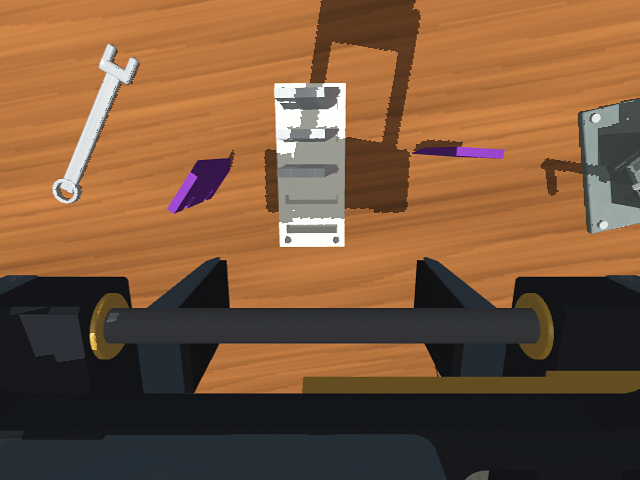

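The three remaining knives are at rows ~98, 133 and 170, and the rack hasn't moved. I'll refit, then pick the one in slot 0.

```bash
python3 -c "
from h import *
c,a=rackfit('w16',(slice(72,256),slice(262,355)))
ux=np.array([np.cos(a),np.sin(a)])
g=c-0.7*ux; print(g); delta([*g,150],rv(np.degrees(a)))"
```

```text
rack [ 509.6 -175.5] [ 74.8 178.8] yaw -8.79
-68 674 loc [-68.5  -1.2] x [-72.5 -64.5] y [-27.   24.6] world [ 441.7 -166.2] z [127.1]
-34 568 loc [-34.6  -1. ] x [-38.1 -30.4] y [-26.6  24.7] world [ 475.2 -171.2] z [127.4]
0 546 loc [-0.7 -1. ] x [-4.3  3.7] y [-26.8  24.8] world [ 508.7 -176.4] z [127.3]
34 none 0
68 none 0
[ 508.87704659 -175.39694625]
d cm [ -4.94  -0.93 -16.16] rv [ 0.002 -0.021  0.005] deg 1.2 width 91.2 t 15.32
```

```bash
python3 -m creep '[{"translation":[-2.5,-0.4,-2],"delta_rot":[0.002,-0.021,0.005]},{"translation":[-2.4,-0.4,-3],"delta_rot":[0,0,0]},{"translation":[0,0,-4],"delta_rot":[0,0,0]},{"translation":[0,0,-4],"delta_rot":[0,0,0]},{"translation":[0,0,-3],"delta_rot":[0,0,0]}]' 1 35
python3 -m creep '[{"translation":[0,0,0],"delta_rot":[0,0,0]},{"translation":[0,0,0],"delta_rot":[0,0,0]},{"translation":[0,0,0],"delta_rot":[0,0,0]}]'
python3 -c "
from h import *
delta([508.9,-175.4,115.5],rv(-8.8));save('wrist','w17');rackfit('w17',(slice(40,290),slice(240,410)))"
```

```text
time_s: 15.73
ee_pos: [506.4, -169.2, 151.3]
ee_rot: [66.2, 89.9, 57.7]
force: [-0.6, -0.1, -0.1]
gripper_width: 91.5
time_s: 15.98
ee_pos: [510.0, -170.9, 156.3]
ee_rot: [-6.5, 89.6, -15.0]
force: [0.6, 0.2, -0.2]
gripper_width: 91.3
d cm [-0.11 -0.45 -4.08] rv [ 0.002  0.007 -0.005] deg 0.5 width 91.3 t 15.98
rack [ 484.8 -171.6] [ 75.  128.9] yaw -8.78
-68 none 0
-34 1798 loc [-44.1  -1.3] x [-47.8 -39.8] y [-26.8  24.1] world [ 441.1 -166.2] z [127.4]
0 1923 loc [-10.7  -0.6] x [-13.6  -5.7] y [-26.7  25.4] world [ 474.2 -170.7] z [127.3]
34 1959 loc [22.7 -0.6] x [20.4 28.1] y [-26.9  25.6] world [ 507.1 -175.8] z [127.2]
68 none 0
```

View pics/w17.png

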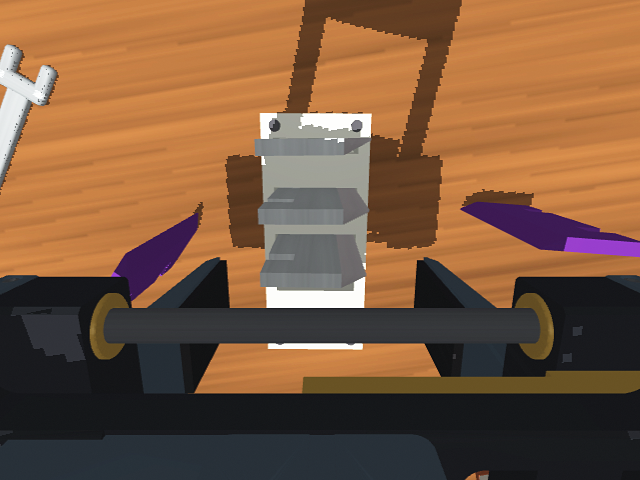

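```bash
python3 -m creep '[{"translation":[-0.1,-0.45,-2],"delta_rot":[0.002,0.007,-0.005]},{"translation":[0,0,-1.5],"delta_rot":[0,0,0]},{"translation":[0,0,-0.5],"delta_rot":[0,0,0]},{"translation":[0,0,0],"delta_rot":[0,0,0]},{"translation":[0,0,0],"delta_rot":[0,0,0]}]'
python3 -m creep '[{"translation":[0,0,0],"delta_rot":[0,0,0]},{"translation":[0,0,0],"delta_rot":[0,0,0]},{"translation":[0,0,0],"delta_rot":[0,0,0]},{"translation":[0,0,0],"delta_rot":[0,0,0]},{"translation":[0,0,0],"delta_rot":[0,0,0]}]' -1 35
python3 -m creep '[{"translation":[0,0,0],"delta_rot":[0,0,0]},{"translation":[0,0,0],"delta_rot":[0,0,0]},{"translation":[0,0,0.3],"delta_rot":[0,0,0]},{"translation":[0,0,0.7],"delta_rot":[0,0,0]}]'
python3 -c "
from h import *
delta([508.9,-175.4,115.5],rv(-8.8))"
```

```text
time_s: 16.45
ee_pos: [508.8, -176.0, 116.5]
ee_rot: [-6.1, 90.0, -15.0]
force: [0.5, -0.9, 0.5]
gripper_width: 90.9
time_s: 16.87
ee_pos: [508.0, -175.9, 115.3]
ee_rot: [167.0, 89.9, 158.1]
force: [-0.2, -0.5, 0.3]
gripper_width: 60.8
time_s: 17.2
ee_pos: [506.8, -175.4, 123.8]
ee_rot: [167.8, 89.7, 158.9]
force: [0.0, -0.2, -4.1]
gripper_width: 55.1
d cm [ 0.21  0.   -0.83] rv [-0.002 -0.005  0.   ] deg 0.3 width 55.1 t 17.2
```

```bash
python3 -m creep '[{"translation":[0,0,1.5],"delta_rot":[0,0,0]},{"translation":[0,0,2.5],"delta_rot":[0,0,0]},{"translation":[0,0,3],"delta_rot":[0,0,0]},{"translation":[0,0,3.5],"delta_rot":[0,0,0]},{"translation":[0,0,3],"delta_rot":[0,0,0]}]'
python3 -m creep '[{"translation":[0,0,2.5],"delta_rot":[0,0,0]},{"translation":[0,1,0.5],"delta_rot":[0,0,0]},{"translation":[0,2.5,0.2],"delta_rot":[-0.004,-0.105,0.046]},{"translation":[-0.2,3.9,0.2],"delta_rot":[-0.004,-0.105,0.046]},{"translation":[-0.4,3.9,0.2],"delta_rot":[-0.004,-0.105,0.046]}]'
python3 -m creep '[{"translation":[-0.5,3.9,0.2],"delta_rot":[-0.004,-0.105,0.046]},{"translation":[-0.5,3.9,0],"delta_rot":[-0.004,-0.105,0.046]},{"translation":[-0.5,3.9,0],"delta_rot":[0,0,0]},{"translation":[-0.5,3.9,0],"delta_rot":[0,0,0]},{"translation":[-0.5,3.9,0],"delta_rot":[0,0,0]}]'
python3 -c "
from h import *
where();delta(bed(20,-3,200),RB)"
```

```text
time_s: 17.62
ee_pos: [507.4, -175.7, 261.8]
ee_rot: [168.9, 89.9, 160.1]
force: [0.8, -0.3, -4.5]
gripper_width: 55.2
time_s: 18.03
ee_pos: [501.1, -61.3, 294.3]
ee_rot: [3.1, 72.0, 2.2]
force: [0.4, 1.3, -4.9]
gripper_width: 55.2
time_s: 18.45
ee_pos: [473.3, 133.3, 295.5]
ee_rot: [-0.1, 60.3, 4.5]
force: [1.4, -0.5, -4.3]
gripper_width: 55.3
TCP in bed [ 48.6 -73.  272.8] rot err rv(tool)deg [-0.2  0.3  0. ] w 55.3 F [-1.  -0.6 -4.4] t 18.45
d cm [ 0.62  7.07 -7.73] rv [ 0.001 -0.006 -0.003] deg 0.4 width 55.3 t 18.45
```

```bash
python3 -m creep '[{"translation":[0,3,-1],"delta_rot":[0,0,0]},{"translation":[0,3,-2],"delta_rot":[0,0,0]},{"translation":[0.3,1,-2.5],"delta_rot":[0,0,0]},{"translation":[0.3,0,-2.2],"delta_rot":[0,0,0]},{"translation":[0,0,0],"delta_rot":[0,0,0]}]'
python3 -m creep '[{"translation":[0,0,0],"delta_rot":[0,0,0]}]'
python3 -c "
from h import *
where();save('wrist','w18');held('w18');delta(bed(15,-2,125),RB)"
```

```text
time_s: 18.87
ee_pos: [478.0, 201.3, 213.5]
ee_rot: [-0.7, 60.9, 4.1]
force: [-0.4, -0.7, -6.4]
gripper_width: 55.4
time_s: 18.95
ee_pos: [480.6, 201.6, 218.2]
ee_rot: [-0.3, 60.4, 4.4]
force: [0.9, -0.1, -3.8]
gripper_width: 55.2
TCP in bed [ 20.9  -5.5 199.5] rot err rv(tool)deg [-0.3  0.4 -0. ] w 55.2 F [-1.2 -0.2 -3.7] t 18.95
TCP bed [ 20.9  -5.5 199.5] n 4312 near-face bed x at z=tip,0: [17.1 13.4] slopes y,z deg [-0.   2.3]
 y range bed [-32.5  22. ] z min 95.5 tool-x max 104.1 tool z med -4.8 tool y [-27.   27.6]
d cm [ 3.04  0.57 -6.97] rv [ 0.001 -0.003 -0.003] deg 0.3 width 55.3 t 19.0
```

View pics/w18.png

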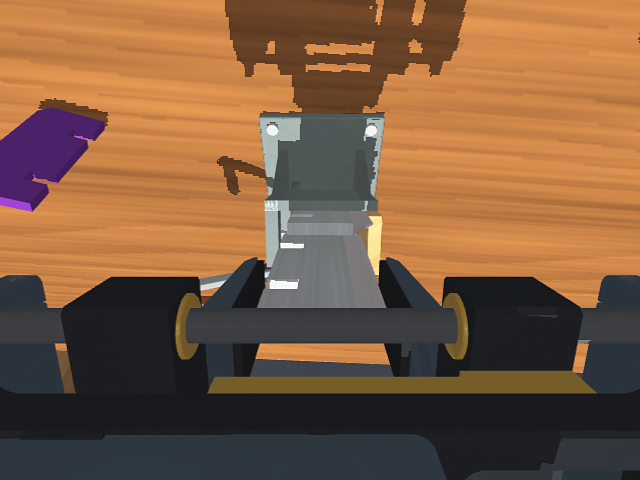

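The knife leans in 2.3° in the grip, so I'll correct that on the way down.

```bash
python3 -m creep '[{"translation":[0.4,0.3,-1],"delta_rot":[0.003,-0.035,0]},{"translation":[0.6,0.2,-1.5],"delta_rot":[0,0,0]},{"translation":[0.7,0.1,-1.5],"delta_rot":[0,0,0]},{"translation":[0.7,0,-1.5],"delta_rot":[0,0,0]},{"translation":[0.6,0,-1.4],"delta_rot":[0,0,0]}]'
python3 -m creep '[{"translation":[0,0,0],"delta_rot":[0,0,0]},{"translation":[0,0,0],"delta_rot":[0,0,0]}]'
python3 -c "
from h import *
where();save('wrist','w19');held('w19');delta(bed(14,-1,110),RB)"
```

```text
time_s: 19.42
ee_pos: [514.1, 208.0, 153.5]
ee_rot: [0.1, 57.9, 4.7]
force: [-0.0, -0.4, -4.1]
gripper_width: 55.1
time_s: 19.58
ee_pos: [513.4, 207.7, 153.0]
ee_rot: [-0.0, 58.0, 4.6]
force: [-0.5, 0.1, -4.7]
gripper_width: 55.6
TCP in bed [ 17.   -2.  126.5] rot err rv(tool)deg [-0.1 -2.   0.1] w 55.6 F [-2.8  0.1 -3.9] t 19.58
TCP bed [ 17.   -2.  126.5] n 711 near-face bed x at z=tip,0: [13.9 14.2] slopes y,z deg [-0.3 -0.2]
 y range bed [-28.8  26.1] z min 92.8 tool-x max 33.6 tool z med -4.0 tool y [-26.8  28.1]
d cm [ 0.55  0.11 -1.63] rv [-0.003  0.036 -0.002] deg 2.1 width 54.7 t 19.63
```

```bash
python3 -m creep '[{"translation":[0,0.1,-0.6],"delta_rot":[0,0,0]},{"translation":[0.2,0.04,-0.5],"delta_rot":[0,0,0]},{"translation":[0.2,0,-0.4],"delta_rot":[0,0,0]},{"translation":[0.1,0,-0.25],"delta_rot":[0,0,0]},{"translation":[0,0,0],"delta_rot":[0,0,0]}]'
python3 -c "
from h import *
where()"
python3 -m creep '[{"translation":[0.05,0,-0.09],"delta_rot":[0,0,0]},{"translation":[0,0,0],"delta_rot":[0,0,0]}]'
python3 -c "
from h import *
where()"
python3 -m creep '[{"translation":[0.05,0,-0.09],"delta_rot":[0,0,0]},{"translation":[0,0,0],"delta_rot":[0,0,0]}]'
python3 -c "
from h import *
where()"
```

```text
time_s: 20.05
ee_pos: [519.9, 210.4, 136.7]
ee_rot: [0.1, 57.8, 4.8]
force: [4.3, -3.0, 2.5]
gripper_width: 55.5
TCP in bed [ 14.6   0.2 109. ] rot err rv(tool)deg [-0.2 -2.2  0.2] w 55.5 F [ 4.8 -3.3  0.2] t 20.05
time_s: 20.22
ee_pos: [520.1, 210.4, 136.0]
ee_rot: [0.1, 57.8, 4.8]
force: [1.1, -3.3, 7.3]
gripper_width: 55.5
TCP in bed [ 14.4   0.2 108.3] rot err rv(tool)deg [-0.2 -2.2  0.2] w 55.5 F [ 4.4 -3.3  5.9] t 20.22
time_s: 20.38
ee_pos: [520.3, 210.4, 135.3]
ee_rot: [0.1, 57.8, 4.8]
force: [-1.9, -2.1, 9.7]
gripper_width: 55.7
TCP in bed [ 14.3   0.2 107.6] rot err rv(tool)deg [-0.2 -2.2  0.2] w 55.7 F [ 3.1 -1.9  9.5] t 20.38
```

```bash
python3 -c "
from h import *
save('wrist','w20');save('scene','s20');held('w20')
a=cv2.imread('pics/s20.png');w=cv2.imread('pics/w20.png');cv2.imwrite('pics/s20c.png',np.hstack([cv2.resize(a[210:310,360:440],(480,600),interpolation=cv2.INTER_CUBIC),cv2.resize(w[230:310,240:400],(320,600))]))"
```

```text
TCP bed [ 14.3   0.2 107.6] n 47 near-face bed x at z=tip,0: [-0.  18.8] slopes y,z deg [  0.  -11.6]
 y range bed [-27.4 -12.2] z min 84.2 tool-x max 22.8 tool z med -13.6 tool y [-27.6 -12.5]
```

View pics/s20c.png

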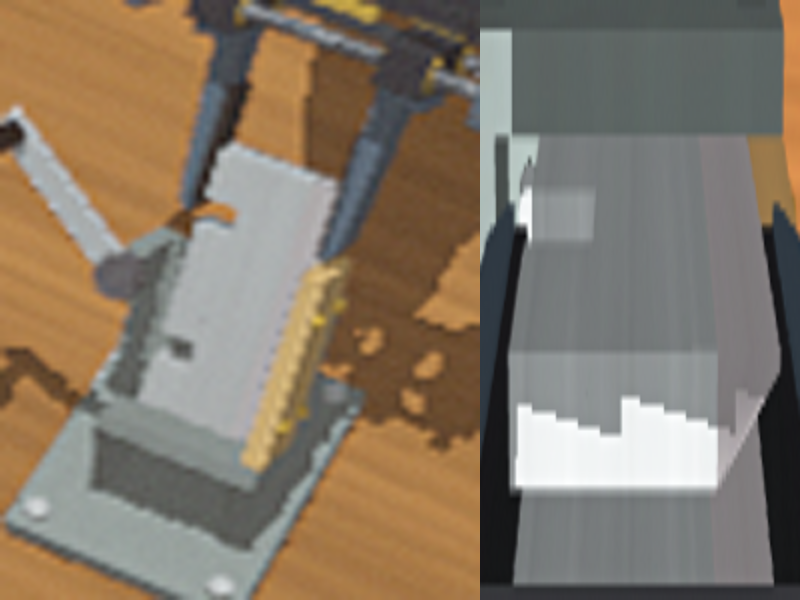

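```bash
python3 -m creep '[{"translation":[0,0,0],"delta_rot":[0,0,0]},{"translation":[0,0,0],"delta_rot":[0,0,0]},{"translation":[0,0,0],"delta_rot":[0,0,0]}]' 0.4
python3 -c "
from h import *
where();save('wrist','w21');save('scene','s21')
a=cv2.imread('pics/s21.png');w=cv2.imread('pics/w21.png');cv2.imwrite('pics/s21c.png',np.hstack([cv2.resize(a[210:310,360:440],(480,600),interpolation=cv2.INTER_CUBIC),cv2.resize(w[230:310,240:400],(320,600))]))"
```

```text
time_s: 20.73
ee_pos: [518.6, 209.7, 132.6]
ee_rot: [-0.0, 58.1, 4.7]
force: [-0.5, 0.0, -0.2]
gripper_width: 63.6
TCP in bed [ 11.4  -0.3 106.1] rot err rv(tool)deg [-0.2 -1.9  0.1] w 63.6 F [-0.6  0.1  0.1] t 20.73
```

View pics/s21c.png

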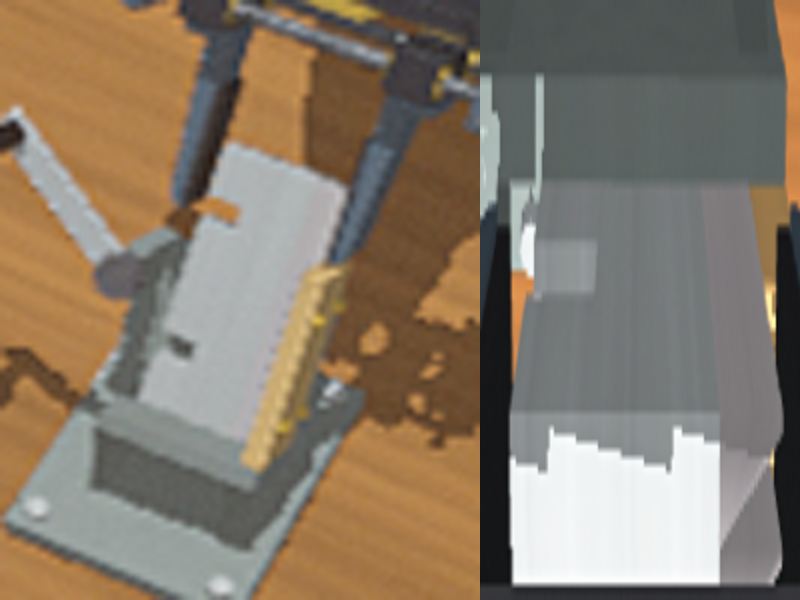

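Both knives are flush and flat together. I'll withdraw, and in the next grips I'll offset the pads outward so the inner pad edge doesn't overlap the pile.

```bash
python3 -m creep '[{"translation":[0.0,0,0],"delta_rot":[0,0,0]},{"translation":[-0.5,-0.04,0.87],"delta_rot":[0,0,0]},{"translation":[-1,-0.08,1.73],"delta_rot":[0,0,0]},{"translation":[-1.5,-0.1,2.6],"delta_rot":[0,0,0]},{"translation":[-2,-0.16,3.46],"delta_rot":[0,0,0]}]'
python3 -m creep '[{"translation":[-1,-0.1,3.5],"delta_rot":[0,0,0]},{"translation":[0,-1,3.5],"delta_rot":[0,0,0]},{"translation":[0,-1,0],"delta_rot":[0,0,0]}]' 1
python3 -c "
from h import *
save('wrist','w22'); save('top','t22');pile('w22')
rackfit('t22',(slice(235,330),slice(350,415)))
delta([540,-168,320],rv(-8.85))"
```

```text
time_s: 21.25
ee_pos: [467.6, 205.2, 217.7]
ee_rot: [-0.3, 58.4, 4.4]
force: [1.4, 0.4, 0.6]
gripper_width: 63.9
time_s: 21.5
ee_pos: [461.6, 187.0, 298.2]
ee_rot: [0.6, 57.2, 5.3]
force: [0.8, 0.1, -0.9]
gripper_width: 81.0
tops n 1211 z 119.4 x [-3.5 11.9]
  1 y [-26.6  27. ] z 119.5 366
  2 y [-26.6  17.9] z 119.4 181
rack [ 508.5 -173.5] [ 75.8 177.8] yaw -8.84
-68 69 loc [-68.7  -1.2] x [-72.2 -64.3] y [-26.2  23.9] world [ 440.5 -164.1] z [128.]
-34 71 loc [-34.5  -0.5] x [-38.  -30.3] y [-26.4  25.4] world [ 474.3 -168.7] z [128.5]
0 none 0
34 none 0
68 none 0
d cm [  8.11 -35.22   2.89] rv [ 0.02   0.561 -0.228] deg 34.7 width 88.9 t 21.6
```

View pics/w22.png

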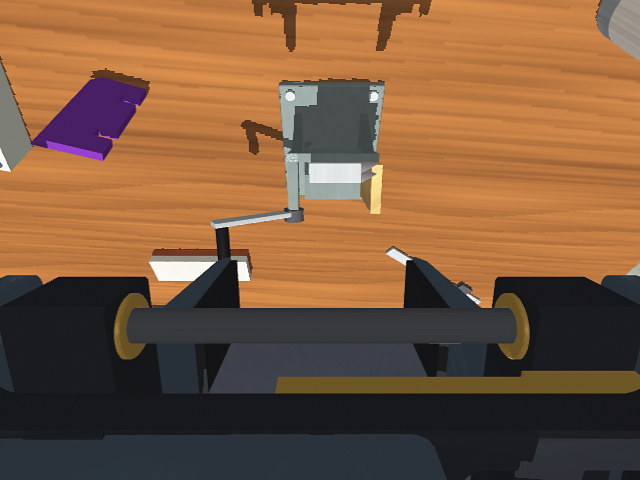

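```bash
python3 -m creep '[{"translation":[0.3,-3.9,0.6],"delta_rot":[0.004,0.112,-0.046]},{"translation":[0.3,-3.9,0.6],"delta_rot":[0.004,0.112,-0.046]},{"translation":[0.3,-3.9,0.6],"delta_rot":[0.004,0.112,-0.046]},{"translation":[0.3,-3.9,0.6],"delta_rot":[0.004,0.112,-0.045]},{"translation":[0.3,-3.9,0.5],"delta_rot":[0.004,0.112,-0.045]}]'
python3 -m creep '[{"translation":[0.3,-3.9,0],"delta_rot":[0,0,0]},{"translation":[0.3,-3.9,0],"delta_rot":[0,0,0]},{"translation":[0.3,-3.9,0],"delta_rot":[0,0,0]},{"translation":[0.2,-3.8,-1],"delta_rot":[0,0,0]},{"translation":[0,0,-4],"delta_rot":[0,0,0]}]'
python3 -m creep '[{"translation":[0,0,-4],"delta_rot":[0,0,0]},{"translation":[0,0,-3],"delta_rot":[0,0,0]},{"translation":[0,0,0],"delta_rot":[0,0,0]},{"translation":[0,0,0],"delta_rot":[0,0,0]}]'
python3 -c "
from h import *
save('wrist','w23'); delta([485.3,-171.7,115],rv(-8.8));rackfit('w23',(slice(30,300),slice(240,410)))"
```

```text
time_s: 22.02
ee_pos: [473.5, -11.4, 318.1]
ee_rot: [-176.7, 89.6, 174.5]
force: [1.4, 0.3, 0.4]
gripper_width: 91.2
time_s: 22.43
ee_pos: [488.2, -172.1, 270.5]
ee_rot: [-36.0, 89.3, -45.1]
force: [3.1, 0.6, 0.2]
gripper_width: 91.1
time_s: 22.77
ee_pos: [483.7, -164.4, 196.1]
ee_rot: [178.4, 89.6, 169.7]
force: [0.9, 0.2, -0.3]
gripper_width: 91.6
d cm [ 0.   -0.69 -8.33] rv [ 0.001 -0.002 -0.002] deg 0.1 width 91.4 t 22.82
rack [ 482.9 -171.4] [ 75.  124.9] yaw -8.59
-68 none 0
-34 1239 loc [-42.6  -0.9] x [-46.  -38.2] y [-26.8  25. ] world [ 440.7 -165.9] z [127.3]
0 1280 loc [-9.3 -0.3] x [-11.8  -4.2] y [-26.4  25.7] world [ 473.7 -170.3] z [127.2]
34 none 0
68 none 0
```

View pics/w23.png

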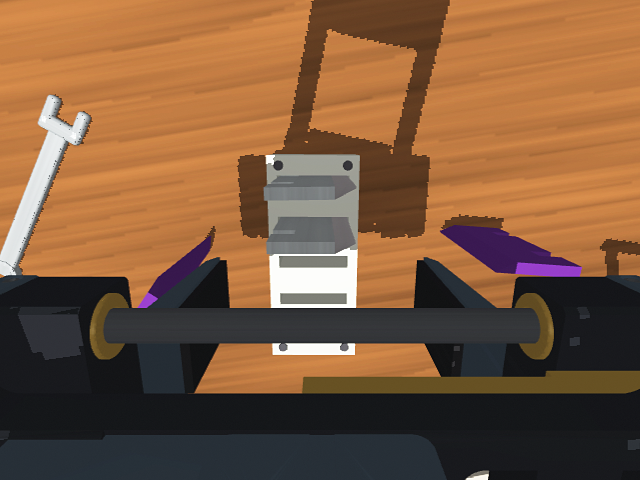

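The two remaining knives are at rows ~188 and 240. I'll take the nearer-jaw one, in slot −34, with the pads offset +10 mm outward.

```bash
python3 -m creep '[{"translation":[0,-0.6,-2.5],"delta_rot":[0,0,0]},{"translation":[0,0,-3],"delta_rot":[0,0,0]},{"translation":[0,0,-2],"delta_rot":[0,0,0]},{"translation":[0,0,-0.8],"delta_rot":[0,0,0]},{"translation":[0,0,0],"delta_rot":[0,0,0]}]' 1 35
python3 -c "
from h import *
delta([485.3,-171.7,115.2],rv(-8.8))"
python3 -m creep '[{"translation":[0,0,0],"delta_rot":[0,0,0]},{"translation":[0,0,0],"delta_rot":[0,0,0]},{"translation":[0,0,0],"delta_rot":[0,0,0]},{"translation":[0,0,0],"delta_rot":[0,0,0]},{"translation":[0,0,0],"delta_rot":[0,0,0]}]' -1 35
python3 -m creep '[{"translation":[0,0,0],"delta_rot":[0,0,0]},{"translation":[0,0,0],"delta_rot":[0,0,0]}]'
python3 -c "
from h import *
delta([485.3,-171.7,115.2],rv(-8.8))"
python3 -m creep '[{"translation":[0,0,0.3],"delta_rot":[0,0,0]},{"translation":[0,0,0.7],"delta_rot":[0,0,0]},{"translation":[0,0,1.5],"delta_rot":[0,0,0]},{"translation":[0,0,2.5],"delta_rot":[0,0,0]},{"translation":[0,0,3],"delta_rot":[0,0,0]}]'
python3 -c "
from h import *
where()
save('wrist','w24')"
```

```text
time_s: 23.23
ee_pos: [485.2, -170.8, 115.4]
ee_rot: [-136.2, 89.9, -144.9]
force: [-0.6, -0.4, 0.1]
gripper_width: 90.9
d cm [ 0.01 -0.09 -0.02] rv [ 0.001 -0.001 -0.002] deg 0.1 width 90.9 t 23.23
time_s: 23.65
ee_pos: [485.3, -171.1, 116.2]
ee_rot: [-45.0, 89.9, -53.7]
force: [0.1, 0.4, 0.3]
gripper_width: 60.7
time_s: 23.82
ee_pos: [485.2, -171.3, 115.9]
ee_rot: [-65.6, 89.9, -74.3]
force: [-0.0, -1.4, 2.6]
gripper_width: 55.0
d cm [ 0.01 -0.04 -0.07] rv [ 0.002  0.    -0.002] deg 0.1 width 55.0 t 23.82
time_s: 24.23
ee_pos: [483.2, -170.2, 194.4]
ee_rot: [174.5, 89.6, 165.8]
force: [0.7, 0.4, -4.0]
gripper_width: 55.2
TCP in bed [ -13.8 -376.4  192. ] rot err rv(tool)deg [12.9 30.2 -3.4] w 55.2 F [-1.4  0.3 -3.8] t 24.23
```

View pics/w24.png

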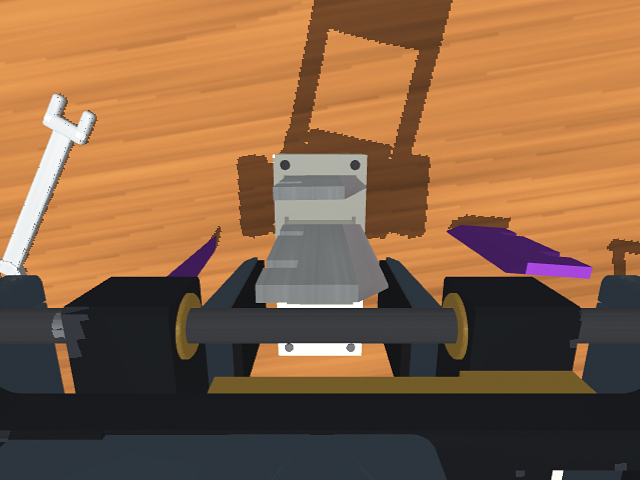

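```bash
python3 -m creep '[{"translation":[0,0,3.5],"delta_rot":[0,0,0]},{"translation":[0,0,3.5],"delta_rot":[0,0,0]},{"translation":[0,1.5,2.5],"delta_rot":[0,0,0]},{"translation":[0,3,0.5],"delta_rot":[-0.004,-0.105,0.046]},{"translation":[0,3.9,0.2],"delta_rot":[-0.004,-0.105,0.046]}]'
python3 -m creep '[{"translation":[0,3.9,0.2],"delta_rot":[-0.004,-0.105,0.046]},{"translation":[0,3.9,0.2],"delta_rot":[-0.004,-0.105,0.046]},{"translation":[0,3.9,0],"delta_rot":[-0.004,-0.105,0.046]},{"translation":[0,3.9,0],"delta_rot":[0,0,0]},{"translation":[0,3.9,0],"delta_rot":[0,0,0]}]'
python3 -c "
from h import *
where();delta(bed(34,-4,205),RB)"
```

```text
time_s: 24.7
ee_pos: [487.2, -87.6, 299.3]
ee_rot: [3.3, 77.5, -0.2]
force: [1.0, 0.5, -4.8]
gripper_width: 54.5
time_s: 25.12
ee_pos: [480.6, 108.4, 298.9]
ee_rot: [-0.4, 60.3, 4.3]
force: [2.0, -0.5, -4.2]
gripper_width: 54.6
TCP in bed [ 54.9 -98.4 273. ] rot err rv(tool)deg [-0.3  0.3 -0.1] w 54.6 F [-0.4 -0.7 -4.6] t 25.12
d cm [ 0.85  9.54 -6.94] rv [ 0.004 -0.005 -0.003] deg 0.4 width 54.6 t 25.12
```

```bash
python3 -m creep '[{"translation":[0,3.9,0],"delta_rot":[0,0,0]},{"translation":[0.2,3.5,-1],"delta_rot":[0,0,0]},{"translation":[0.3,2,-2.5],"delta_rot":[0,0,0]},{"translation":[0.3,0,-2.5],"delta_rot":[0,0,0]},{"translation":[0,0,-0.8],"delta_rot":[0,0,0]}]'
python3 -m creep '[{"translation":[0,0,0],"delta_rot":[0,0,0]},{"translation":[0,0,0],"delta_rot":[0,0,0]}]'
python3 -c "
from h import *
where();save('wrist','w25');held('w25');delta(bed(33,-2,130),RB)"
```

```text
time_s: 25.53
ee_pos: [489.5, 201.9, 227.7]
ee_rot: [-0.8, 60.6, 4.1]
force: [-1.6, -0.7, -5.0]
gripper_width: 54.9
time_s: 25.7
ee_pos: [492.6, 201.4, 233.2]
ee_rot: [-0.4, 60.1, 4.3]
force: [0.4, 0.3, -3.7]
gripper_width: 55.4
TCP in bed [ 38.7  -6.7 206.5] rot err rv(tool)deg [-0.3  0.1 -0.1] w 55.4 F [-1.5  0.3 -3.4] t 25.7
TCP bed [ 38.7  -6.7 206.5] n 105 near-face bed x at z=tip,0: [20.3 78.9] slopes y,z deg [ -2.2 -36.1]
 y range bed [-33.9 -18.8] z min 182.9 tool-x max 23.6 tool z med -12.3 tool y [-27.1 -12.1]
d cm [ 3.21  0.7  -7.04] rv [ 0.002  0.002 -0.004] deg 0.2 width 55.2 t 25.75
```

View pics/w25.png

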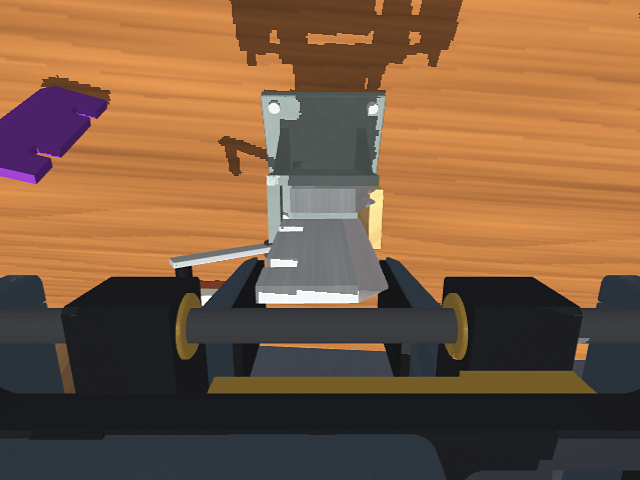

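```bash
sed -i 's/def held(tag):/def held(tag,zc=0,hw=14):/; s/(abs(T\[...,2\])<14)/(abs(T[...,2]-zc)<hw)/' h.py; python3 -c "
from h import *
held('w25',-14,9)"
```

```text
TCP bed [ 38.7  -6.7 206.5] n 3908 near-face bed x at z=tip,0: [23.9 20.5] slopes y,z deg [-0.6  2.1]
 y range bed [-34.   20.6] z min 100.4 tool-x max 106.1 tool z med -15.9 tool y [-27.2  27.4]
```

Same 2° lean, so I'll use the same correction, then descend.

```bash
python3 -m creep '[{"translation":[0.4,0.3,-1],"delta_rot":[0.003,-0.035,0]},{"translation":[0.6,0.2,-1.5],"delta_rot":[0,0,0]},{"translation":[0.75,0.1,-1.5],"delta_rot":[0,0,0]},{"translation":[0.75,0,-1.5],"delta_rot":[0,0,0]},{"translation":[0.7,0,-1.5],"delta_rot":[0,0,0]}]'
python3 -m creep '[{"translation":[0,0,0],"delta_rot":[0,0,0]},{"translation":[0,0,0],"delta_rot":[0,0,0]}]'
python3 -c "
from h import *
where();save('wrist','w26');held('w26',-14,9);delta(bed(32,-1,110),RB)"
```

```text
time_s: 26.17
ee_pos: [526.6, 207.7, 165.2]
ee_rot: [-0.1, 57.7, 4.6]
force: [-0.3, 0.5, -5.2]
gripper_width: 55.0
time_s: 26.33
ee_pos: [525.9, 207.5, 164.6]
ee_rot: [-0.2, 57.9, 4.4]
force: [-0.5, 0.2, -4.0]
gripper_width: 54.9
TCP in bed [ 33.5  -3.1 130.3] rot err rv(tool)deg [-0.2 -2.1 -0. ] w 54.9 F [-2.4  0.2 -3.3] t 26.33
TCP bed [ 33.5  -3.1 130.3] n 915 near-face bed x at z=tip,0: [19.4 19.1] slopes y,z deg [-0.7  0.2]
 y range bed [-30.3  24.7] z min 95.2 tool-x max 34.5 tool z med -15.1 tool y [-27.1  27.8]
d cm [ 0.88  0.25 -1.88] rv [-0.001  0.038 -0.003] deg 2.2 width 55.1 t 26.38
```

View pics/w26.png

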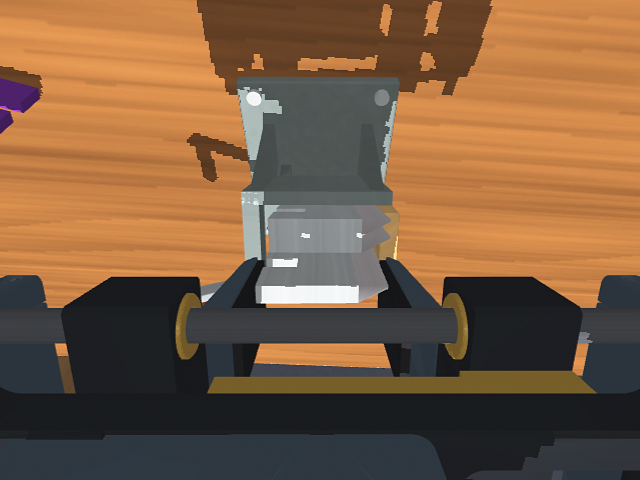

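```bash
python3 -m creep '[{"translation":[0.15,0.1,-0.5],"delta_rot":[0,0,0]},{"translation":[0.25,0.05,-0.5],"delta_rot":[0,0,0]},{"translation":[0.25,0.03,-0.45],"delta_rot":[0,0,0]},{"translation":[0.2,0,-0.35],"delta_rot":[0,0,0]},{"translation":[0,0,0],"delta_rot":[0,0,0]}]'
python3 -c "
from h import *
where()"
python3 -m creep '[{"translation":[0.1,0,-0.17],"delta_rot":[0,0,0]},{"translation":[0,0,0],"delta_rot":[0,0,0]}]'
python3 -c "
from h import *
where()"
python3 -m creep '[{"translation":[0.05,0,-0.09],"delta_rot":[0,0,0]},{"translation":[0,0,0],"delta_rot":[0,0,0]}]'
python3 -c "
from h import *
where()"
```

```text
time_s: 26.8
ee_pos: [534.2, 210.4, 145.3]
ee_rot: [-0.2, 57.9, 4.6]
force: [2.9, 0.3, -3.2]
gripper_width: 54.9
TCP in bed [ 31.2  -0.9 109.3] rot err rv(tool)deg [-0.3 -2.1  0.1] w 54.9 F [ 0.9  0.  -4.2] t 26.8
time_s: 26.97
ee_pos: [535.0, 210.3, 144.4]
ee_rot: [-0.2, 57.9, 4.6]
force: [0.6, 0.5, -0.4]
gripper_width: 55.1
TCP in bed [ 31.5  -1.1 108.1] rot err rv(tool)deg [-0.3 -2.1  0.1] w 55.1 F [ 0.3  0.4 -0.7] t 26.97
time_s: 27.13
ee_pos: [535.4, 210.3, 144.5]
ee_rot: [-0.2, 57.8, 4.6]
force: [-5.7, -0.6, 8.1]
gripper_width: 54.9
TCP in bed [ 31.9  -1.1 108. ] rot err rv(tool)deg [-0.3 -2.2  0.1] w 54.9 F [-0.9 -0.1  9.9] t 27.13
```

On the ledge. I'll slide it to the cheek and back.

```bash
python3 -m creep '[{"translation":[-0.05,0.05,-0.02],"delta_rot":[0,0,0]},{"translation":[-0.05,0.05,-0.02],"delta_rot":[0,0,0]},{"translation":[0,0,0],"delta_rot":[0,0,0]}]'
python3 -c "
from h import *
where()"
python3 -m creep '[{"translation":[-0.04,0.04,-0.02],"delta_rot":[0,0,0]},{"translation":[0,0,0],"delta_rot":[0,0,0]}]'
python3 -c "
from h import *
where()"

```

```text
time_s: 27.38
ee_pos: [534.2, 210.5, 143.9]
ee_rot: [-0.3, 57.9, 4.4]
force: [-2.6, -3.7, 7.1]
gripper_width: 55.4
TCP in bed [ 30.5  -0.8 108.1] rot err rv(tool)deg [-0.3 -2.1 -0. ] w 55.4 F [ 1.1 -3.4  7.6] t 27.38
time_s: 27.55
ee_pos: [533.7, 210.6, 143.6]
ee_rot: [-0.4, 57.9, 4.4]
force: [-3.5, -4.3, 7.0]
gripper_width: 54.7
TCP in bed [ 30.   -0.6 108. ] rot err rv(tool)deg [-0.3 -2.1 -0.1] w 54.7 F [ 0.2 -4.1  8. ] t 27.55
```

```bash
python3 -m creep '[{"translation":[0,0.05,0.05],"delta_rot":[0,0,0]},{"translation":[0,0.03,0],"delta_rot":[0,0,0]},{"translation":[0,0,0],"delta_rot":[0,0,0]}]'
python3 -c "
from h import *
where()"
python3 -m creep '[{"translation":[0,0,0],"delta_rot":[0,0,0]},{"translation":[0,0,0],"delta_rot":[0,0,0]},{"translation":[0,0,0],"delta_rot":[0,0,0]}]' 0.4
python3 -c "
from h import *
where();save('wrist','w27');save('scene','s27')
a=cv2.imread('pics/s27.png');w=cv2.imread('pics/w27.png');cv2.imwrite('pics/s27c.png',np.hstack([cv2.resize(a[210:310,360:440],(480,600),interpolation=cv2.INTER_CUBIC),cv2.resize(w[200:310,240:400],(320,600))]))"
```

```text
time_s: 27.8
ee_pos: [533.5, 211.0, 143.5]
ee_rot: [-0.5, 58.0, 4.2]
force: [-3.1, -6.4, 7.1]
gripper_width: 55.2
TCP in bed [ 29.8  -0.2 108.1] rot err rv(tool)deg [-0.3 -2.  -0.1] w 55.2 F [ 0.4 -6.1  8. ] t 27.8
time_s: 28.05
ee_pos: [533.5, 212.4, 142.6]
ee_rot: [-0.2, 58.0, 4.6]
force: [-0.1, -0.9, -0.4]
gripper_width: 63.6
TCP in bed [ 29.5   1.2 107.2] rot err rv(tool)deg [-0.3 -2.   0.1] w 63.6 F [-0.3 -0.9 -0.3] t 28.05
```

View pics/s27c.png

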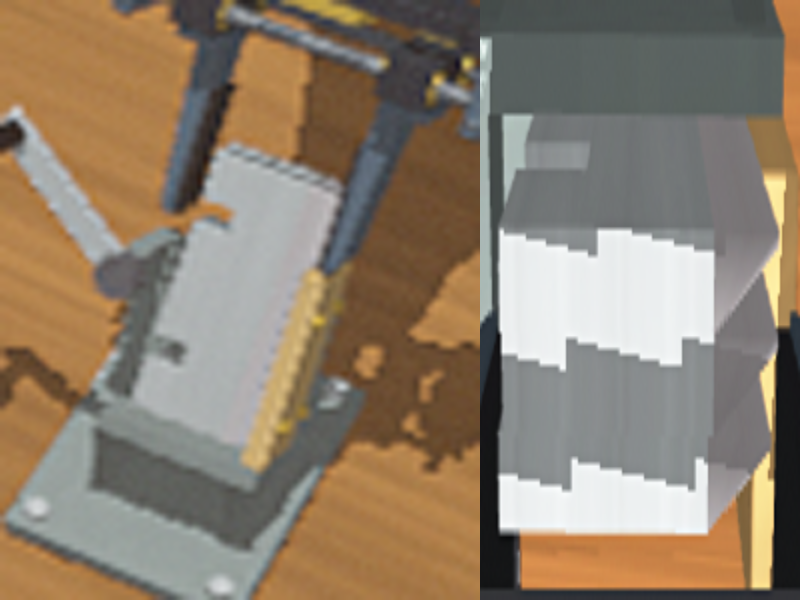

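Three knives are in, flush at the backs. I'll withdraw and fetch the last one.

```bash
python3 -m creep '[{"translation":[0.0,-0.1,0],"delta_rot":[0,0,0]},{"translation":[-0.5,-0.04,0.87],"delta_rot":[0,0,0]},{"translation":[-1,-0.08,1.73],"delta_rot":[0,0,0]},{"translation":[-1.5,-0.1,2.6],"delta_rot":[0,0,0]},{"translation":[-2,-0.16,3.46],"delta_rot":[0,0,0]}]'
python3 -m creep '[{"translation":[-1,-0.1,3.5],"delta_rot":[0,0,0]},{"translation":[0,-1,3.5],"delta_rot":[0,0,0]},{"translation":[0,0,0],"delta_rot":[0,0,0]},{"translation":[0,0,0],"delta_rot":[0,0,0]}]' 1
python3 -c "
from h import *
save('wrist','w28'); save('top','t28');pile('w28')
rackfit('t28',(slice(230,335),slice(345,420)))
delta([451.5,-166.8,320],rv(-8.85))"
```

```text
time_s: 28.57
ee_pos: [482.3, 206.7, 227.6]
ee_rot: [-0.5, 58.3, 4.3]
force: [1.3, -0.3, -0.0]
gripper_width: 64.1
time_s: 28.9
ee_pos: [474.2, 196.5, 302.0]
ee_rot: [0.0, 57.7, 4.7]
force: [-0.3, -0.6, -0.5]
gripper_width: 87.2
tops n 1831 z 119.5 x [-3.  20.2]
  1 y [-27.   27.1] z 119.5 376
  2 y [-27.2  25.7] z 119.5 368
  3 y [-28.   17.4] z 119.7 213
rack [ 508.6 -173.4] [ 75.7 178. ] yaw -8.89
-68 68 loc [-68.6  -1.1] x [-72.1 -64.2] y [-26.   23.9] world [ 440.6 -163.9] z [128.]
-34 none 0
0 none 0
34 none 0
68 none 0
d cm [ -2.14 -36.28   2.19] rv [ 0.023  0.558 -0.231] deg 34.6 width 90.8 t 29.0
```

View pics/w28.png

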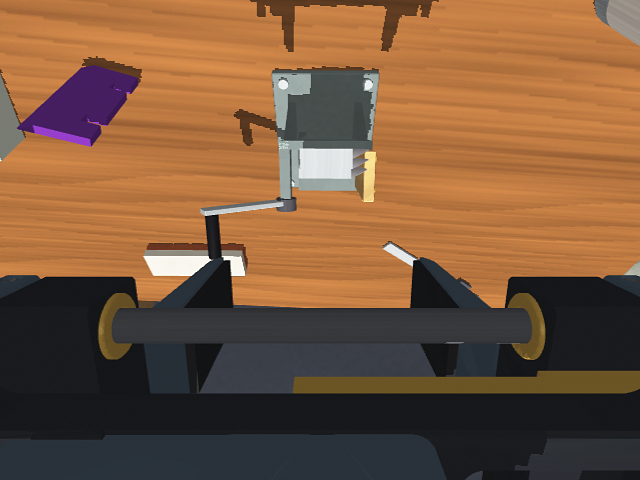

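```bash
python3 -m creep '[{"translation":[-0.2,-3.9,0.6],"delta_rot":[0.004,0.112,-0.046]},{"translation":[-0.2,-3.9,0.6],"delta_rot":[0.004,0.112,-0.046]},{"translation":[-0.2,-3.9,0.6],"delta_rot":[0.004,0.112,-0.046]},{"translation":[-0.2,-3.9,0.4],"delta_rot":[0.004,0.112,-0.046]},{"translation":[-0.2,-3.9,0],"delta_rot":[0.004,0.11,-0.046]}]'
python3 -m creep '[{"translation":[-0.3,-3.9,0],"delta_rot":[0,0,0]},{"translation":[-0.3,-3.9,0],"delta_rot":[0,0,0]},{"translation":[-0.3,-3.9,0],"delta_rot":[0,0,0]},{"translation":[-0.2,-3.9,-1],"delta_rot":[0,0,0]},{"translation":[0,-1.2,-3.8],"delta_rot":[0,0,0]}]'
python3 -m creep '[{"translation":[0,0,-4],"delta_rot":[0,0,0]},{"translation":[0,0,-3],"delta_rot":[0,0,0]},{"translation":[0,0,0],"delta_rot":[0,0,0]},{"translation":[0,0,0],"delta_rot":[0,0,0]}]'
python3 -c "
from h import *
save('wrist','w29'); delta([451.8,-166.5,115.2],rv(-8.8));rackfit('w29',(slice(30,300),slice(240,410)))"
```

```text
time_s: 29.42
ee_pos: [463.4, -0.3, 321.2]
ee_rot: [-159.5, 89.8, -168.4]
force: [-0.1, 0.5, -0.1]
gripper_width: 91.1
time_s: 29.83
ee_pos: [454.7, -172.5, 275.2]
ee_rot: [-33.4, 89.3, -42.3]
force: [1.2, 0.0, -0.1]
gripper_width: 91.2
time_s: 30.17
ee_pos: [451.3, -166.3, 201.0]
ee_rot: [-172.4, 89.7, 178.9]
force: [0.9, -0.1, -0.0]
gripper_width: 91.3
d cm [-0.1   0.03 -8.79] rv [ 0.002  0.    -0.001] deg 0.1 width 91.6 t 30.22
rack [ 468.2 -169.1] [75.  95.8] yaw -8.7
-68 none 0
-34 1240 loc [-28.5  -0.7] x [-31.3 -23.3] y [-26.8  25.4] world [ 440.  -165.5] z [127.3]
0 none 0
34 none 0
68 none 0
```

View pics/w29.png

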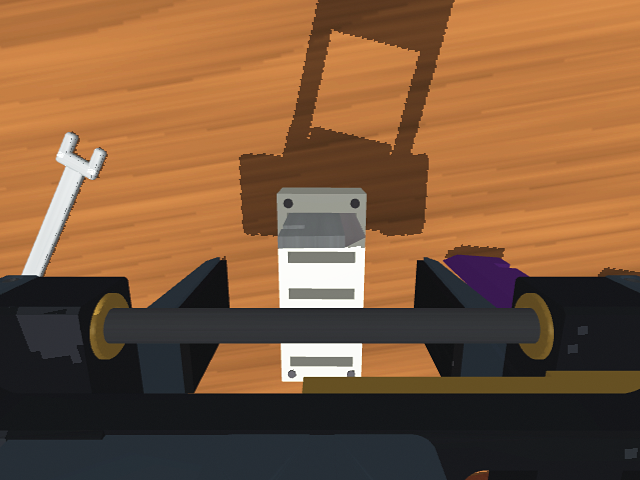

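The last knife is at (320,235), centred. I'll go down, grip and lift.

```bash
python3 -m creep '[{"translation":[0,0,-3],"delta_rot":[0,0,0]},{"translation":[0,0,-3],"delta_rot":[0,0,0]},{"translation":[0,0,-2],"delta_rot":[0,0,0]},{"translation":[0,0,-0.7],"delta_rot":[0,0,0]},{"translation":[0,0,0],"delta_rot":[0,0,0]}]' 1 35
python3 -c "
from h import *
delta([451.8,-166.5,115.2],rv(-8.8))"
python3 -m creep '[{"translation":[0,0,0],"delta_rot":[0,0,0]},{"translation":[0,0,0],"delta_rot":[0,0,0]},{"translation":[0,0,0],"delta_rot":[0,0,0]},{"translation":[0,0,0],"delta_rot":[0,0,0]},{"translation":[0,0,0],"delta_rot":[0,0,0]}]' -1 35
python3 -m creep '[{"translation":[0,0,0],"delta_rot":[0,0,0]},{"translation":[0,0,0],"delta_rot":[0,0,0]}]'
python3 -m creep '[{"translation":[0,0,0.3],"delta_rot":[0,0,0]},{"translation":[0,0,0.7],"delta_rot":[0,0,0]},{"translation":[0,0,1.5],"delta_rot":[0,0,0]},{"translation":[0,0,2.5],"delta_rot":[0,0,0]},{"translation":[0,0,3],"delta_rot":[0,0,0]}]'
python3 -c "
from h import *
where()
save('wrist','w30')"
```

```text
time_s: 30.63
ee_pos: [453.0, -166.6, 116.4]
ee_rot: [-50.8, 89.9, -59.5]
force: [-0.1, -0.5, 0.4]
gripper_width: 91.0
d cm [-0.12  0.01 -0.12] rv [ 0.002  0.001 -0.002] deg 0.2 width 91.0 t 30.63
time_s: 31.05
ee_pos: [452.9, -166.9, 117.0]
ee_rot: [-33.8, 89.8, -42.5]
force: [0.3, 1.3, 0.6]
gripper_width: 60.9
time_s: 31.22
ee_pos: [452.8, -167.0, 116.7]
ee_rot: [-39.2, 89.8, -48.0]
force: [-0.6, -0.9, 3.3]
gripper_width: 54.7
time_s: 31.63
ee_pos: [450.8, -166.0, 195.5]
ee_rot: [-173.6, 89.8, 177.7]
force: [0.0, -0.6, -4.4]
gripper_width: 55.2
TCP in bed [ -40.9 -369.7  208.9] rot err rv(tool)deg [12.9 30.1 -3.5] w 55.2 F [-2.3 -0.6 -3.8] t 31.63
```

View pics/w30.png

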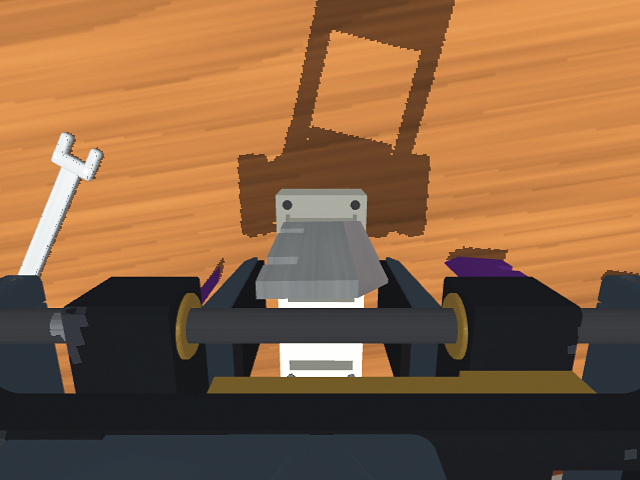

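```bash
python3 -m creep '[{"translation":[0,0,3.5],"delta_rot":[0,0,0]},{"translation":[0,0,3.5],"delta_rot":[0,0,0]},{"translation":[0.2,1.5,2.5],"delta_rot":[0,0,0]},{"translation":[0.4,3,0.5],"delta_rot":[-0.004,-0.105,0.046]},{"translation":[0.4,3.9,0.2],"delta_rot":[-0.004,-0.105,0.046]}]'
python3 -m creep '[{"translation":[0.4,3.9,0.2],"delta_rot":[-0.004,-0.105,0.046]},{"translation":[0.4,3.9,0.2],"delta_rot":[-0.004,-0.105,0.046]},{"translation":[0.4,3.9,0],"delta_rot":[-0.004,-0.105,0.046]},{"translation":[0.4,3.9,0],"delta_rot":[0,0,0]},{"translation":[0.4,3.9,0],"delta_rot":[0,0,0]}]'
python3 -c "
from h import *
where();delta(bed(43,-5,207),RB)"
```

```text
time_s: 32.1
ee_pos: [464.7, -83.3, 300.2]
ee_rot: [3.0, 77.4, -0.5]
force: [0.4, 1.6, -5.0]
gripper_width: 55.1
time_s: 32.52
ee_pos: [478.4, 112.7, 299.8]
ee_rot: [-0.5, 60.2, 4.2]
force: [1.1, -1.2, -4.4]
gripper_width: 54.6
TCP in bed [ 53.8 -94.  274.8] rot err rv(tool)deg [-0.3  0.2 -0.1] w 54.6 F [-1.3 -1.3 -4.3] t 32.52
d cm [ 1.76  9.06 -6.41] rv [ 0.004 -0.002 -0.003] deg 0.3 width 54.6 t 32.52
```

```bash
python3 -m creep '[{"translation":[0.2,3.9,0],"delta_rot":[0,0,0]},{"translation":[0.4,3.2,-1],"delta_rot":[0,0,0]},{"translation":[0.6,1.9,-2.5],"delta_rot":[0.003,-0.035,0]},{"translation":[0.5,0,-2.5],"delta_rot":[0,0,0]},{"translation":[0,0,-0.4],"delta_rot":[0,0,0]}]'
python3 -m creep '[{"translation":[0,0,0],"delta_rot":[0,0,0]},{"translation":[0,0,0],"delta_rot":[0,0,0]}]'
python3 -c "
from h import *
where();save('wrist','w31');held('w31',-14,9);delta(bed(41,-2,130),RB)"
```

```text
time_s: 32.93
ee_pos: [495.6, 201.6, 231.5]
ee_rot: [-0.9, 58.6, 3.9]
force: [-0.8, -1.2, -4.7]
gripper_width: 55.1
time_s: 33.1
ee_pos: [499.5, 201.7, 238.6]
ee_rot: [-0.4, 57.9, 4.3]
force: [0.2, 0.2, -3.9]
gripper_width: 55.0
TCP in bed [ 47.3  -6.9 207.8] rot err rv(tool)deg [-0.2 -2.1 -0.1] w 55.0 F [-1.7  0.2 -3.5] t 33.1
TCP bed [ 47.3  -6.9 207.8] n 3926 near-face bed x at z=tip,0: [31.4 30.6] slopes y,z deg [-1.2  0.5]
 y range bed [-34.   20.7] z min 100.7 tool-x max 106.4 tool z med -18.0 tool y [-27.   27.7]
d cm [ 3.23  0.73 -7.16] rv [-0.001  0.039 -0.003] deg 2.3 width 55.0 t 33.15
```

View pics/w31.png

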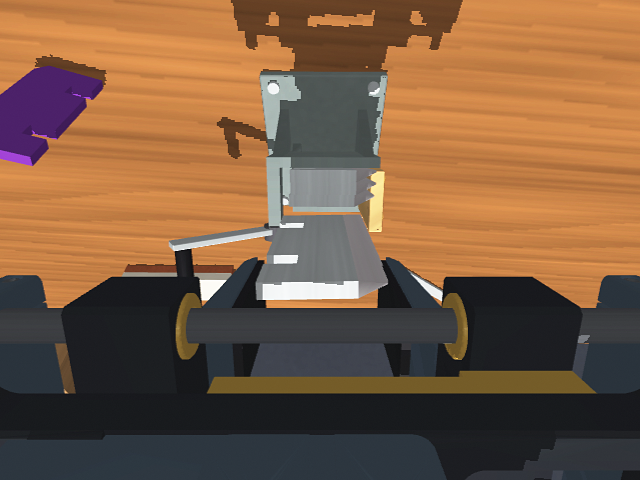

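```bash
python3 -m creep '[{"translation":[0.4,0.3,-1],"delta_rot":[0,0,0]},{"translation":[0.65,0.2,-1.5],"delta_rot":[0,0,0]},{"translation":[0.75,0.1,-1.6],"delta_rot":[0,0,0]},{"translation":[0.75,0.05,-1.5],"delta_rot":[0,0,0]},{"translation":[0.75,0.05,-1.5],"delta_rot":[0,0,0]}]'
python3 -m creep '[{"translation":[0,0,0],"delta_rot":[0,0,0]},{"translation":[0,0,0],"delta_rot":[0,0,0]}]'
python3 -c "
from h import *
where();save('wrist','w32');held('w32',-16,9);delta(bed(42,-1,110),RB)"
```

```text
time_s: 33.57
ee_pos: [533.9, 209.3, 167.8]
ee_rot: [-0.2, 57.7, 4.5]
force: [0.8, -0.2, -2.7]
gripper_width: 54.7
time_s: 33.73
ee_pos: [533.6, 209.2, 167.7]
ee_rot: [-0.3, 57.8, 4.4]
force: [1.5, -0.0, -4.6]
gripper_width: 55.0
TCP in bed [ 41.8  -2.1 129.1] rot err rv(tool)deg [-0.2 -2.2 -0. ] w 55.0 F [-1.  -0.1 -4.8] t 33.73
TCP bed [ 41.8  -2.1 129.1] n 653 near-face bed x at z=tip,0: [26.4 28.1] slopes y,z deg [-1.7 -1.1]
 y range bed [-28.8  25.9] z min 93.8 tool-x max 34.7 tool z med -16.3 tool y [-26.7  28. ]
d cm [ 0.98  0.17 -1.7 ] rv [-0.001  0.039 -0.003] deg 2.3 width 55.0 t 33.78
```

View pics/w32.png

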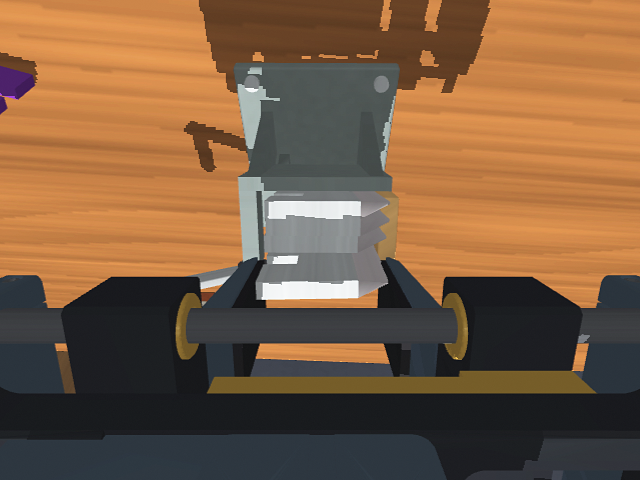

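```bash
python3 -m creep '[{"translation":[0.25,0.08,-0.45],"delta_rot":[0,0,0]},{"translation":[0.27,0.05,-0.45],"delta_rot":[0,0,0]},{"translation":[0.27,0.03,-0.45],"delta_rot":[0,0,0]},{"translation":[0.2,0,-0.33],"delta_rot":[0,0,0]},{"translation":[0,0,0],"delta_rot":[0,0,0]}]'
python3 -c "
from h import *
where()"
python3 -m creep '[{"translation":[0.05,0,-0.09],"delta_rot":[0,0,0]},{"translation":[0,0,0],"delta_rot":[0,0,0]}]'
python3 -c "
from h import *
where()"
python3 -m creep '[{"translation":[0.05,0,-0.09],"delta_rot":[0,0,0]},{"translation":[0,0,0],"delta_rot":[0,0,0]}]'
python3 -c "
from h import *
where()"
```

```text
time_s: 34.2
ee_pos: [543.0, 211.3, 150.4]
ee_rot: [-0.3, 57.8, 4.5]
force: [2.7, 0.9, -3.7]
gripper_width: 54.8
TCP in bed [ 41.5  -0.7 109.3] rot err rv(tool)deg [-0.3 -2.2  0. ] w 54.8 F [ 0.5  0.7 -4.6] t 34.2
time_s: 34.37
ee_pos: [543.4, 211.2, 150.4]
ee_rot: [-0.2, 57.8, 4.5]
force: [-0.6, -0.1, -0.1]
gripper_width: 55.2
TCP in bed [ 41.8  -0.8 109.1] rot err rv(tool)deg [-0.3 -2.2  0. ] w 55.2 F [-0.5 -0.   0.2] t 34.37
time_s: 34.53
ee_pos: [543.9, 211.3, 150.6]
ee_rot: [-0.2, 57.7, 4.5]
force: [-5.2, 0.3, 8.4]
gripper_width: 55.2
TCP in bed [ 42.3  -0.8 109. ] rot err rv(tool)deg [-0.3 -2.3  0. ] w 55.2 F [-0.3  0.7  9.8] t 34.53
```

```bash
python3 -m creep '[{"translation":[-0.07,0.04,-0.03],"delta_rot":[0,0,0]},{"translation":[-0.07,0.04,-0.03],"delta_rot":[0,0,0]},{"translation":[0,0,0],"delta_rot":[0,0,0]}]'
python3 -c "
from h import *
where()"
python3 -m creep '[{"translation":[-0.06,0.05,-0.02],"delta_rot":[0,0,0]},{"translation":[0,0.04,0.03],"delta_rot":[0,0,0]},{"translation":[0,0,0],"delta_rot":[0,0,0]}]'
python3 -c "
from h import *
where()"

```

```text
time_s: 34.78
ee_pos: [542.2, 211.4, 149.6]
ee_rot: [-0.4, 57.7, 4.3]
force: [-4.0, -3.7, 7.8]
gripper_width: 55.0
TCP in bed [ 40.3  -0.5 109. ] rot err rv(tool)deg [-0.3 -2.3 -0.1] w 55.0 F [ 0.2 -3.3  8.9] t 34.78
time_s: 35.03
ee_pos: [541.5, 211.7, 149.2]
ee_rot: [-0.5, 57.8, 4.2]
force: [-3.6, -4.8, 7.3]
gripper_width: 55.4
TCP in bed [ 39.6  -0.2 109. ] rot err rv(tool)deg [-0.3 -2.2 -0.1] w 55.4 F [ 0.2 -4.5  8.3] t 35.03
```

```bash
python3 -m creep '[{"translation":[0,0,0],"delta_rot":[0,0,0]},{"translation":[0,0,0],"delta_rot":[0,0,0]},{"translation":[0,0,0],"delta_rot":[0,0,0]}]' 0.4
python3 -c "
from h import *
where();save('wrist','w33');save('scene','s33')
a=cv2.imread('pics/s33.png');w=cv2.imread('pics/w33.png');cv2.imwrite('pics/s33c.png',np.hstack([cv2.resize(a[210:310,360:440],(480,600),interpolation=cv2.INTER_CUBIC),cv2.resize(w[190:310,240:400],(320,600))]))"
```

```text
time_s: 35.28
ee_pos: [541.4, 212.8, 148.1]
ee_rot: [-0.3, 57.8, 4.4]
force: [-0.2, -0.2, -0.7]
gripper_width: 63.4
TCP in bed [ 39.    1.  108.1] rot err rv(tool)deg [-0.3 -2.2 -0. ] w 63.4 F [-0.5 -0.2 -0.5] t 35.28
```

View pics/s33c.png

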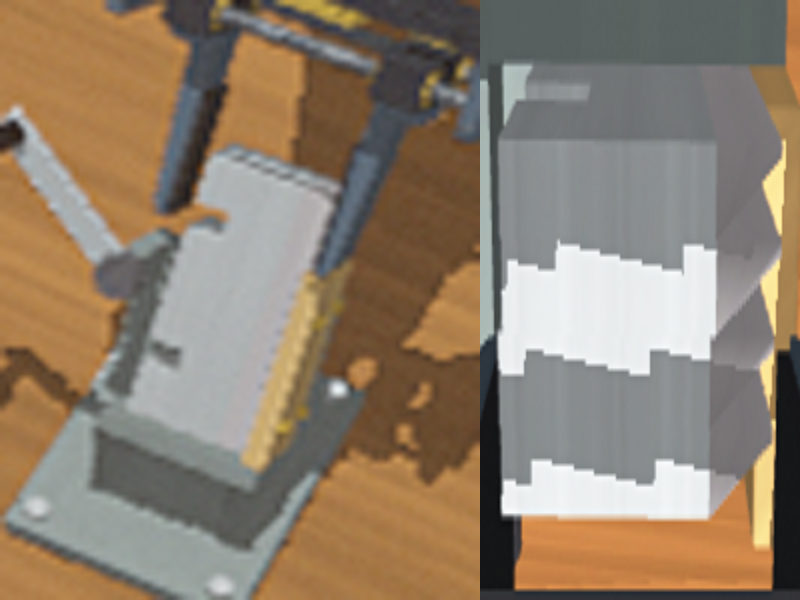

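All four are in, backs flush. I'll measure each knife's position and the pile thickness.

```bash
python3 - <<'E'
from h import *
im,d,z=load('w33'); Q=(cloud(d,z)-O)@B; s=(slice(180,305),slice(235,405)); q=Q[s].reshape(-1,3)
t=q[(abs(q[:,2]-119.5)<2)&(abs(q[:,1])<32)&(q[:,0]>-4)&(q[:,0]<40)]
print(len(t),np.percentile(t[:,0],[1,99]).round(1),np.median(t[:,2]))
for x in np.arange(0,34,2): 
    w=t[abs(t[:,0]-x)<1]; 
    if len(w)>10: print(x,len(w),np.percentile(w[:,1],[1,99]).round(1),np.median(w[:,2]).round(2))
# backs lower: points with y near -28, below top
E
```

```text
9654 [-3.7 28. ] 119.44302925521015
0 634 [-27.1  23.2] 119.47
2 584 [-27.   19.9] 119.54
4 592 [-27.   27.4] 119.43
6 666 [-26.7  27.2] 119.32
8 616 [-27.   23.4] 119.4
10 571 [-27.1  20. ] 119.57
12 566 [-27.4  26.7] 119.49
14 618 [-28.1  26. ] 119.38
16 598 [-27.8  22.2] 119.5
18 553 [-27.7  18.8] 119.65
20 527 [-27.6  27.1] 119.47
22 608 [-31.3  26.4] 119.32
24 598 [-30.8  22.3] 119.44
26 518 [-30.2  19.1] 119.59
28 317 [-30.9  15.5] 119.53
```

Knives 3 and 4 sit under 1 mm further from the cheek than the others. I'll press the whole pile gently toward the cheek with the flat of the −y finger.

```bash
python3 -m creep '[{"translation":[-0.58,-0.1,-0.33],"delta_rot":[0,0,0]},{"translation":[-0.58,-0.04,-0.33],"delta_rot":[0,0,0]},{"translation":[-0.57,-0.04,-0.33],"delta_rot":[0,0,0]},{"translation":[0,0,0],"delta_rot":[0,0,0]},{"translation":[0,0,0],"delta_rot":[0,0,0]}]'
python3 -c "
from h import *
where()"
python3 -m creep '[{"translation":[0,0.1,0],"delta_rot":[0,0,0]},{"translation":[0,0.1,0],"delta_rot":[0,0,0]},{"translation":[0,0.1,0],"delta_rot":[0,0,0]},{"translation":[0,0,0],"delta_rot":[0,0,0]}]'
python3 -c "
from h import *
where()"
```

```text
time_s: 35.8
ee_pos: [523.9, 210.9, 138.0]
ee_rot: [-0.3, 57.9, 4.4]
force: [0.1, -0.3, 0.1]
gripper_width: 63.8
TCP in bed [ 18.8   0.5 108.1] rot err rv(tool)deg [-0.3 -2.1 -0. ] w 63.8 F [ 0.1 -0.3 -0. ] t 35.8
time_s: 36.13
ee_pos: [524.5, 213.8, 138.5]
ee_rot: [-0.4, 57.8, 4.4]
force: [1.0, -1.9, 0.3]
gripper_width: 63.8
TCP in bed [ 19.7   3.3 108.1] rot err rv(tool)deg [-0.3 -2.2 -0.1] w 63.8 F [ 0.9 -1.9 -0.2] t 36.13
```

```bash
python3 -m creep '[{"translation":[0,0.06,0],"delta_rot":[0,0,0]},{"translation":[0,0.06,0],"delta_rot":[0,0,0]},{"translation":[0,0,0],"delta_rot":[0,0,0]}]'
python3 -c "
from h import *
where()"
python3 -m creep '[{"translation":[0,0.06,0],"delta_rot":[0,0,0]},{"translation":[0,0.06,0],"delta_rot":[0,0,0]},{"translation":[0,0,0],"delta_rot":[0,0,0]}]'
python3 -c "
from h import *
where()"
```

```text
time_s: 36.38
ee_pos: [524.3, 214.3, 138.5]
ee_rot: [-0.5, 57.8, 4.2]
force: [1.7, -4.9, 2.7]
gripper_width: 63.8
TCP in bed [ 19.6   3.8 108.2] rot err rv(tool)deg [-0.3 -2.2 -0.1] w 63.8 F [ 2.5 -5.   1.6] t 36.38
time_s: 36.63
ee_pos: [524.2, 214.8, 138.5]
ee_rot: [-0.6, 57.9, 4.1]
force: [1.1, -6.9, 3.9]
gripper_width: 63.7
TCP in bed [ 19.6   4.3 108.3] rot err rv(tool)deg [-0.3 -2.1 -0.2] w 63.7 F [ 2.4 -7.   3.1] t 36.63
```

```bash
python3 -m creep '[{"translation":[0,-0.25,0],"delta_rot":[0,0,0]},{"translation":[0,-0.25,0],"delta_rot":[0,0,0]},{"translation":[0,0,0],"delta_rot":[0,0,0]},{"translation":[-0.5,-0.04,0.87],"delta_rot":[0,0,0]},{"translation":[-1,-0.08,1.73],"delta_rot":[0,0,0]}]'
python3 -m creep '[{"translation":[-1.5,-0.12,2.6],"delta_rot":[0,0,0]},{"translation":[-2,-0.16,3.46],"delta_rot":[0,0,0]},{"translation":[0,0,3],"delta_rot":[0,0.037,0]},{"translation":[0,0,0],"delta_rot":[0,0,0]},{"translation":[0,0,0],"delta_rot":[0,0,0]}]' 0
python3 -c "
from h import *
where();save('wrist','w34');save('scene','s34');pile('w34')
a=cv2.imread('pics/s34.png');w=cv2.imread('pics/w34.png');cv2.imwrite('pics/s34c.png',np.hstack([cv2.resize(a[210:310,360:440],(480,600),interpolation=cv2.INTER_CUBIC),cv2.resize(w[90:290,220:400],(320,600))]))
th=2.54
delta(bed(78,-45+76*np.cos(th),130+76*np.sin(th)),RB)"
```

```text
time_s: 37.05
ee_pos: [508.3, 209.7, 162.2]
ee_rot: [-0.5, 58.1, 4.3]
force: [0.2, -0.2, -0.1]
gripper_width: 63.9
time_s: 37.47
ee_pos: [475.0, 208.1, 257.6]
ee_rot: [0.3, 59.7, 5.0]
force: [-0.6, 0.1, -1.1]
gripper_width: 45.2
TCP in bed [ 36.2   1.4 236.1] rot err rv(tool)deg [-0.1 -0.3  0.3] w 45.2 F [-1.   0.2 -0.7] t 37.47
tops n 2944 z 119.5 x [-3.4 27.4]
  1 y [-26.9  27.2] z 119.4 468
  2 y [-27.   26.4] z 119.5 473
  3 y [-27.1  27.1] z 119.6 431
  4 y [-27.3  18.2] z 119.7 234
d cm [  7.76 -10.23  -3.  ] rv [ 0.001 -0.001 -0.004] deg 0.2 width 45.5 t 37.57
```

View pics/s34c.png

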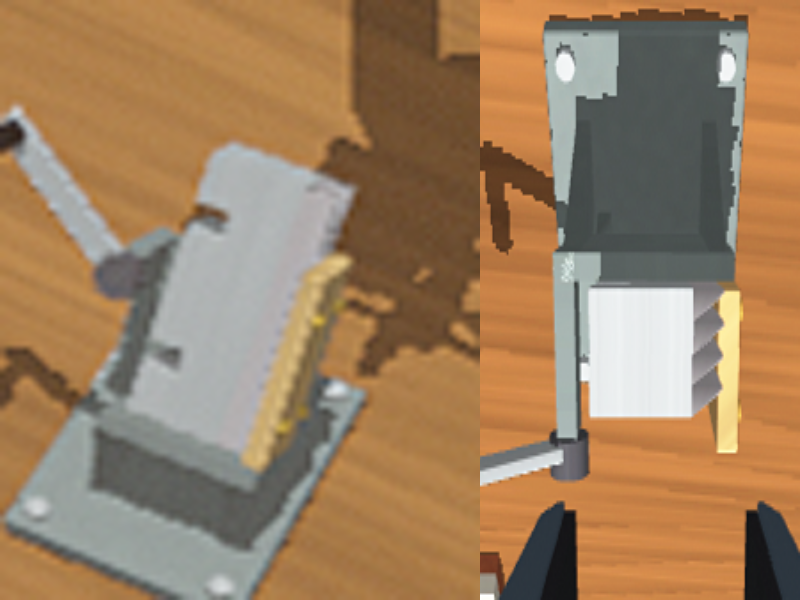

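The pile is square: backs within about 0.4 mm, all against the cheek, 4 × 8 mm thick. Now for the keeper.

```bash
python3 -m creep '[{"translation":[1.5,-2.6,0],"delta_rot":[0,0,0]},{"translation":[1.5,-2.6,0],"delta_rot":[0,0,0]},{"translation":[1.7,-2.6,-0.5],"delta_rot":[0,0,0]},{"translation":[1.6,-2.4,-1],"delta_rot":[0,0,0]},{"translation":[1.4,0,-1.5],"delta_rot":[0,0,0]}]'
python3 -m creep '[{"translation":[0,0,0],"delta_rot":[0,0,0]},{"translation":[0,0,0],"delta_rot":[0,0,0]}]'
python3 -c "
from h import *
where();save('wrist','w35');delta(bed(78,-108.5,100.5),RB)"
```

```text
time_s: 37.98
ee_pos: [551.6, 101.6, 223.6]
ee_rot: [-0.1, 60.0, 4.3]
force: [-0.4, 0.2, 0.6]
gripper_width: 45.8
time_s: 38.15
ee_pos: [550.1, 104.4, 221.9]
ee_rot: [-0.1, 60.3, 4.5]
force: [0.4, -0.1, 0.5]
gripper_width: 45.8
TCP in bed [  76.1 -107.7  171.8] rot err rv(tool)deg [-0.1  0.3  0. ] w 45.8 F [ 0.6 -0.1  0.3] t 38.15
d cm [ 3.71  0.15 -6.2 ] rv [ 0.001 -0.003 -0.004] deg 0.3 width 45.3 t 38.2
```

View pics/w35.png

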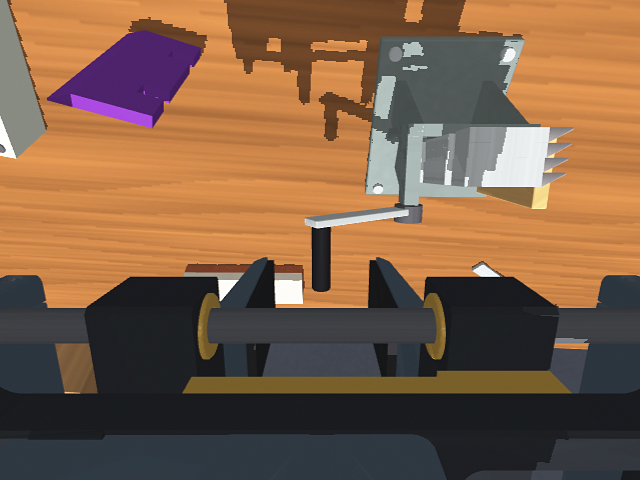

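The pin at (321,258) is centred. I'll go down and grip it.

```bash
python3 -m creep '[{"translation":[1,0.1,-1.7],"delta_rot":[0,0,0]},{"translation":[1,0,-1.7],"delta_rot":[0,0,0]},{"translation":[1,0,-1.7],"delta_rot":[0,0,0]},{"translation":[0.7,0,-1.1],"delta_rot":[0,0,0]},{"translation":[0,0,0],"delta_rot":[0,0,0]}]'
python3 -m creep '[{"translation":[0,0,0],"delta_rot":[0,0,0]},{"translation":[0,0,0],"delta_rot":[0,0,0]},{"translation":[0,0,0],"delta_rot":[0,0,0]},{"translation":[0,0,0],"delta_rot":[0,0,0]},{"translation":[0,0,0],"delta_rot":[0,0,0]}]' -1 8
python3 -m creep '[{"translation":[0,0,0],"delta_rot":[0,0,0]},{"translation":[0,0,0],"delta_rot":[0,0,0]}]'
python3 -c "
from h import *
where();p,r,s=cur();q=B.T@(p-O);print(np.arctan2(q[2]-57,q[1]+45))"
```

```text
time_s: 38.62
ee_pos: [587.1, 107.0, 160.4]
ee_rot: [-0.1, 60.2, 4.7]
force: [-0.2, 0.5, 0.2]
gripper_width: 45.6
time_s: 39.03
ee_pos: [588.1, 106.3, 163.7]
ee_rot: [0.0, 59.9, 4.7]
force: [-0.4, 0.8, -0.6]
gripper_width: 15.2
time_s: 39.2
ee_pos: [588.3, 106.7, 163.3]
ee_rot: [0.1, 59.9, 4.7]
force: [-0.1, 3.2, -0.9]
gripper_width: 11.7
TCP in bed [  80.  -108.5  101.9] rot err rv(tool)deg [-0.2 -0.1  0.1] w 11.7 F [-0.3  3.2 -0.8] t 39.2
2.525738427787294
```

```bash
python3 -m creep '[{"translation":[-0.33,0.46,0.51],"delta_rot":[0,0,0]},{"translation":[-0.59,1.09,0.87],"delta_rot":[0,0,0]},{"translation":[-0.49,1.28,0.66],"delta_rot":[0,0,0]},{"translation":[-0.35,1.41,0.42],"delta_rot":[0,0,0]},{"translation":[-0.22,1.49,0.17],"delta_rot":[0,0,0]}]'
python3 -c "
from h import *
where()"
python3 -m creep '[{"translation":[-0.06,1.52,-0.09],"delta_rot":[0,0,0]},{"translation":[0.09,1.48,-0.35],"delta_rot":[0,0,0]},{"translation":[0.24,1.37,-0.6],"delta_rot":[0,0,0]},{"translation":[0.38,1.22,-0.81],"delta_rot":[0,0,0]},{"translation":[0,0,0],"delta_rot":[0,0,0]}]'
python3 -c "
from h import *
where()"
python3 -m creep '[{"translation":[0.51,1.02,-1.0],"delta_rot":[0,0,0]},{"translation":[0.61,0.78,-1.15],"delta_rot":[0,0,0]},{"translation":[0.69,0.51,-1.26],"delta_rot":[0,0,0]},{"translation":[0,0,0],"delta_rot":[0,0,0]}]'
python3 -c "
from h import *
where();delta(bed(78,31,57),RB)"
```

```text
time_s: 39.62
ee_pos: [567.8, 162.6, 191.2]
ee_rot: [-0.2, 59.9, 4.4]
force: [0.9, -3.4, 1.8]
gripper_width: 11.8
TCP in bed [ 80.  -51.2 134.2] rot err rv(tool)deg [-0.2 -0.1 -0. ] w 11.8 F [ 1.5 -3.4  1.3] t 39.62
time_s: 40.03
ee_pos: [575.1, 221.6, 170.7]
ee_rot: [0.1, 59.9, 4.9]
force: [-1.8, 4.7, 2.2]
gripper_width: 11.7
TCP in bed [ 80.    7.1 110.5] rot err rv(tool)deg [-0.3 -0.1  0.2] w 11.7 F [-0.1  4.8  2.6] t 40.03
time_s: 40.37
ee_pos: [593.4, 244.6, 135.8]
ee_rot: [0.3, 59.9, 5.0]
force: [-1.5, 7.5, -0.5]
gripper_width: 11.8
TCP in bed [80.  28.7 70.3] rot err rv(tool)deg [-0.2 -0.1  0.3] w 11.8 F [-1.1  7.6  0.1] t 40.37
d cm [ 0.47  0.27 -1.25] rv [-0.003  0.001 -0.006] deg 0.4 width 11.8 t 40.37
```

```bash
python3 -m creep '[{"translation":[0.35,0.25,-0.6],"delta_rot":[0,0,0]},{"translation":[0.3,0.1,-0.6],"delta_rot":[0,0,0]},{"translation":[0,0,0],"delta_rot":[0,0,0]}]'
python3 -c "
from h import *
where()"
python3 -m creep '[{"translation":[0.1,0,-0.17],"delta_rot":[0,0,0]},{"translation":[0.1,0,-0.17],"delta_rot":[0,0,0]},{"translation":[0,0,0],"delta_rot":[0,0,0]}]'
python3 -c "
from h import *
where();save('scene','s36');save('wrist','w36')"
```

```text
time_s: 40.62
ee_pos: [599.8, 247.2, 124.6]
ee_rot: [0.2, 59.9, 4.9]
force: [-0.8, 6.6, -1.5]
gripper_width: 11.6
TCP in bed [80.  30.7 57.3] rot err rv(tool)deg [-0.2 -0.1  0.2] w 11.6 F [-1.   6.6 -1.2] t 40.62
time_s: 40.87
ee_pos: [601.5, 247.5, 121.7]
ee_rot: [0.3, 59.9, 5.0]
force: [-2.0, 7.2, -1.9]
gripper_width: 11.6
TCP in bed [80.1 30.9 53.9] rot err rv(tool)deg [-0.2 -0.1  0.3] w 11.6 F [-2.2  7.3 -0.9] t 40.87
```

```bash
python3 -c "
import cv2,numpy as np
a=cv2.imread('pics/s36.png');w=cv2.imread('pics/w36.png');cv2.imwrite('pics/s36c.png',np.hstack([cv2.resize(a[210:310,360:440],(480,600),interpolation=cv2.INTER_CUBIC),cv2.resize(w[150:350,100:400],(320,600))]))"
```

```text
(no output)
```

View pics/s36c.png

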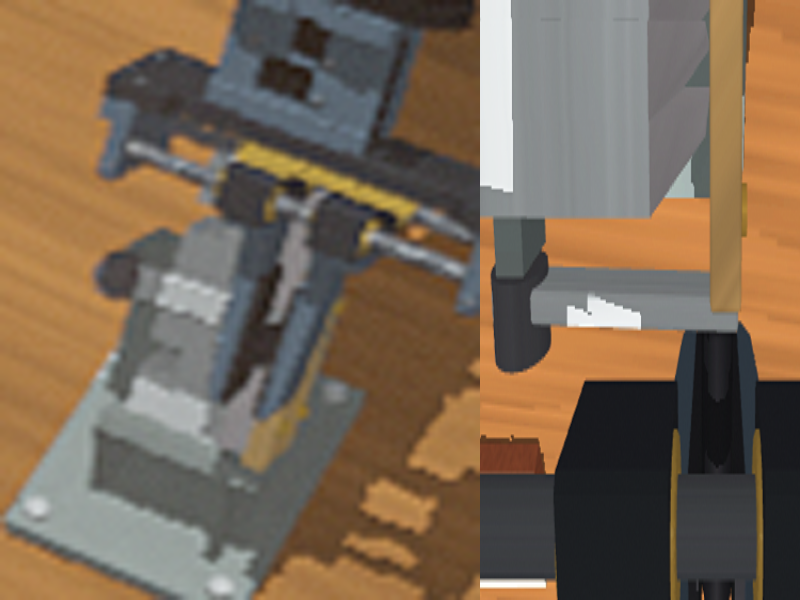

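```bash
python3 -m creep '[{"translation":[0,0,0],"delta_rot":[0,0,0]},{"translation":[0,0,0],"delta_rot":[0,0,0]},{"translation":[0,0,0],"delta_rot":[0,0,0]},{"translation":[0,0,0],"delta_rot":[0,0,0]}]' 0
python3 -c "
from h import *
where()"
python3 -m creep '[{"translation":[-0.5,-0.04,0.87],"delta_rot":[0,0,0]},{"translation":[-1,-0.08,1.73],"delta_rot":[0,0,0]},{"translation":[-1.5,-0.1,2.6],"delta_rot":[0,0,0]},{"translation":[-1.5,-0.1,2.6],"delta_rot":[0,0,0]}]'
python3 -m creep '[{"translation":[0,0,0],"delta_rot":[0,0,0]},{"translation":[0,0,0],"delta_rot":[0,0,0]}]'
python3 - <<'E'
from h import *
where();im,d,z=save('wrist','w37');save('scene','s37'); Q=(cloud(d,z)-O)@B; k=(d>50)
# bar points
def line(Q,m,n):
    q=Q[m]; 
    for y0 in range(-40,45,10):
        w=q[abs(q[:,1]-y0)<4]
        if len(w)>5: print(n,y0,len(w),"ztop",np.percentile(w[:,2],97).round(1),"x",np.percentile(w[:,0],[5,95]).round(1))
line(Q,k&(Q[...,0]>47)&(Q[...,0]<58)&(Q[...,2]>40)&(Q[...,2]<85),"bar")
m=k&(Q[...,0]>60)&(Q[...,0]<92)&(Q[...,1]>15)&(Q[...,1]<45)&(Q[...,2]>30)&(Q[...,2]<85)&(im.max(2)<70)
q=Q[m]; print("pin",len(q),np.percentile(q,[2,98],axis=0).round(1).tolist())
E
```

```text
time_s: 41.3
ee_pos: [601.3, 245.4, 121.3]
ee_rot: [-0.1, 60.0, 4.6]
force: [-0.7, 0.3, -0.2]
gripper_width: 35.3
TCP in bed [79.5 28.8 53.7] rot err rv(tool)deg [-0.2 -0.   0.1] w 35.3 F [-0.7  0.3  0.2] t 41.3
time_s: 41.63
ee_pos: [555.2, 242.2, 199.6]
ee_rot: [-0.1, 60.1, 4.6]
force: [0.4, -0.2, 0.1]
gripper_width: 45.7
time_s: 41.8
ee_pos: [556.4, 243.0, 201.8]
ee_rot: [0.2, 59.7, 4.9]
force: [-0.1, -0.6, -1.0]
gripper_width: 45.7
TCP in bed [ 80.8  29.9 145.9] rot err rv(tool)deg [-0.2 -0.3  0.2] w 45.7 F [-0.6 -0.6 -0.8] t 41.8
bar -40 264 ztop 72.4 x [47.5 57.4]
bar -30 138 ztop 70.3 x [48.9 53.7]
bar -20 135 ztop 70.7 x [48.9 53.6]
bar -10 133 ztop 70.9 x [48.9 53.5]
bar 0 140 ztop 71.4 x [48.9 53.3]
bar 10 140 ztop 71.8 x [48.8 53.1]
bar 20 130 ztop 72.5 x [48.8 53.1]
bar 30 193 ztop 72.6 x [48.9 57.6]
bar 40 42 ztop 72.9 x [49.2 56.6]
pin 827 [[60.7, 25.6, 65.8], [91.2, 36.6, 71.6]]
```

View pics/w37.png

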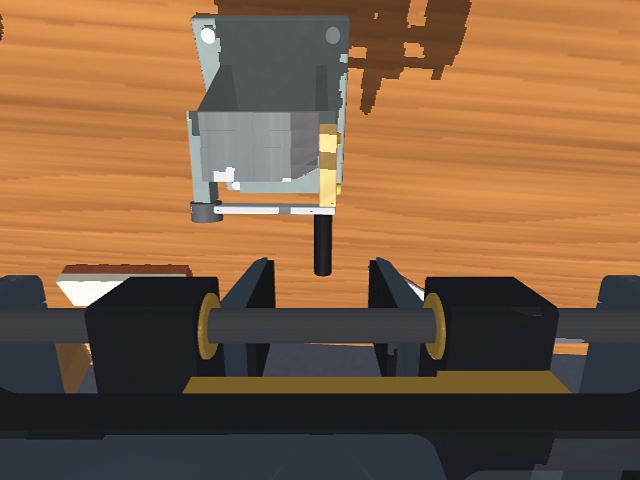

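```bash
python3 - <<'E'
from h import *
for t in ("w3","w37"):
    im,d,z=load(t); Q=(cloud(d,z)-O)@B; k=d>50
    q=Q[k&(Q[...,0]>47)&(Q[...,0]<58)&(Q[...,2]>40)&(Q[...,2]<85)]
    print(t,[(y0,np.percentile(q[abs(q[:,1]-y0)<4][:,2],97).round(1)) for y0 in range(-30,30,10)])
    m=k&(Q[...,0]>60)&(Q[...,0]<92)&(Q[...,1]>15)&(Q[...,1]<45)&(Q[...,2]>30)&(Q[...,2]<85)&(im.max(2)<70)
    print(np.percentile(Q[m],[2,98],axis=0).round(1).tolist())
E
```

```text
w3 [(-30, np.float64(69.9)), (-20, np.float64(69.8)), (-10, np.float64(69.8)), (0, np.float64(69.8)), (10, np.float64(70.0)), (20, np.float64(69.9))]
[[60.7, 25.7, 63.0], [91.3, 36.3, 69.0]]
w37 [(-30, np.float64(70.3)), (-20, np.float64(70.7)), (-10, np.float64(70.9)), (0, np.float64(71.4)), (10, np.float64(71.8)), (20, np.float64(72.5))]
[[60.7, 25.6, 65.8], [91.2, 36.6, 71.6]]
```

The bar is still about 0.04 rad (2.6 mm at the pin) short of its starting angle, since the pin slid along the pads. I'll close the fingers and press the pin down from above.

```bash
python3 -m creep '[{"translation":[0.2,0.1,-0.6],"delta_rot":[0,0,0]},{"translation":[0.6,0,-1.2],"delta_rot":[0,0,0]},{"translation":[0.6,0,-1.2],"delta_rot":[0,0,0]},{"translation":[0.6,0,-1.1],"delta_rot":[0,0,0]},{"translation":[0,0,0],"delta_rot":[0,0,0]}]' -1
python3 -m creep '[{"translation":[0,0,0],"delta_rot":[0,0,0]},{"translation":[0,0,0],"delta_rot":[0,0,0]},{"translation":[0,0,0],"delta_rot":[0,0,0]},{"translation":[0,0,0],"delta_rot":[0,0,0]}]'
python3 -c "
from h import *
where()"
```

```text
time_s: 42.32
ee_pos: [575.8, 242.8, 153.8]
ee_rot: [-0.3, 60.3, 4.4]
force: [-0.3, 0.1, -0.7]
gripper_width: 14.8
time_s: 42.65
ee_pos: [576.5, 244.0, 158.8]
ee_rot: [0.0, 59.9, 4.7]
force: [0.3, 0.7, 0.4]
gripper_width: 0.1
TCP in bed [76.8 29.3 98.6] rot err rv(tool)deg [-0.2 -0.1  0.1] w 0.1 F [0.5 0.7 0.2] t 42.65
```

```bash
python3 -m creep '[{"translation":[0.3,0.15,-0.5],"delta_rot":[0,0,0]},{"translation":[0.25,0,-0.43],"delta_rot":[0,0,0]},{"translation":[0.1,0,-0.17],"delta_rot":[0,0,0]},{"translation":[0,0,0],"delta_rot":[0,0,0]}]'
python3 -c "
from h import *
where()"
python3 -m creep '[{"translation":[0.1,0,-0.17],"delta_rot":[0,0,0]},{"translation":[0.1,0,-0.17],"delta_rot":[0,0,0]},{"translation":[0,0,0],"delta_rot":[0,0,0]}]'
python3 -c "
from h import *
where()"
```

```text
time_s: 42.98
ee_pos: [582.8, 245.2, 146.4]
ee_rot: [-0.1, 60.0, 4.6]
force: [0.4, 0.1, -0.2]
gripper_width: 0.5
TCP in bed [76.1 30.  84.6] rot err rv(tool)deg [-0.2  0.   0.1] w 0.5 F [ 0.3  0.1 -0.4] t 42.98
time_s: 43.23
ee_pos: [584.6, 245.4, 144.2]
ee_rot: [0.0, 60.0, 4.7]
force: [-4.9, -0.2, 5.1]
gripper_width: 0.3
TCP in bed [76.6 30.1 81.9] rot err rv(tool)deg [-0.2 -0.   0.1] w 0.3 F [-1.7  0.2  6.9] t 43.23
```

```bash
python3 -m creep '[{"translation":[0.06,0,-0.1],"delta_rot":[0,0,0]},{"translation":[0,0,0],"delta_rot":[0,0,0]},{"translation":[0,0,0],"delta_rot":[0,0,0]}]'
python3 -c "
from h import *
where()"
python3 -m creep '[{"translation":[-0.5,-0.04,0.87],"delta_rot":[0,0,0]},{"translation":[-1,-0.08,1.73],"delta_rot":[0,0,0]},{"translation":[-1.5,-0.1,2.6],"delta_rot":[0,0,0]},{"translation":[-0.8,-0.1,1.8],"delta_rot":[0,0,0]}]' 0
python3 -m creep '[{"translation":[0,0,0],"delta_rot":[0,0,0]},{"translation":[0,0,0],"delta_rot":[0,0,0]},{"translation":[0,0,0],"delta_rot":[0,0,0]}]'
python3 - <<'E'
from h import *
where();save('wrist','w38');save('scene','s38')
for t in ("w3","w38"):
    im,d,z=load(t); Q=(cloud(d,z)-O)@B; k=d>50
    q=Q[k&(Q[...,0]>47)&(Q[...,0]<58)&(Q[...,2]>40)&(Q[...,2]<85)]
    print(t,[(y0,np.percentile(q[abs(q[:,1]-y0)<4][:,2],97).round(1)) for y0 in range(-30,30,10)])
    m=k&(Q[...,0]>60)&(Q[...,0]<92)&(Q[...,1]>15)&(Q[...,1]<45)&(Q[...,2]>30)&(Q[...,2]<85)&(im.max(2)<70)
    print(np.percentile(Q[m],[2,98],axis=0).round(1).tolist())
E
```

```text
time_s: 43.48
ee_pos: [584.7, 245.4, 144.1]
ee_rot: [0.1, 59.9, 4.7]
force: [-10.1, -0.6, 10.5]
gripper_width: 0.6
TCP in bed [76.6 30.1 81.7] rot err rv(tool)deg [-0.2 -0.1  0.1] w 0.6 F [-3.5  0.2 14.1] t 43.48
time_s: 43.82
ee_pos: [546.6, 242.0, 214.2]
ee_rot: [0.0, 59.9, 4.7]
force: [-0.0, 0.3, 1.2]
gripper_width: 24.0
time_s: 44.07
ee_pos: [547.2, 241.8, 211.9]
ee_rot: [-0.1, 60.0, 4.6]
force: [-0.2, 0.6, 0.6]
gripper_width: 43.9
TCP in bed [ 77.9  29.4 159.3] rot err rv(tool)deg [-0.2  0.   0.1] w 43.9 F [0.2 0.6 0.6] t 44.07
w3 [(-30, np.float64(69.9)), (-20, np.float64(69.8)), (-10, np.float64(69.8)), (0, np.float64(69.8)), (10, np.float64(70.0)), (20, np.float64(69.9))]
[[60.7, 25.7, 63.0], [91.3, 36.3, 69.0]]
w38 [(-30, np.float64(69.8)), (-20, np.float64(69.6)), (-10, np.float64(69.6)), (0, np.float64(69.7)), (10, np.float64(69.8)), (20, np.float64(69.8))]
[[60.6, 26.0, 63.4], [91.3, 36.6, 68.4]]
```

The bar hit its stop (14 N) and now reads the same as at the start. I'll back the arm off for a clear final look.

```bash
python3 -m creep '[{"translation":[-1,0,3.5],"delta_rot":[0,0,0]},{"translation":[-2,0,3],"delta_rot":[0,0,0]},{"translation":[-3.5,0,1],"delta_rot":[0,0,0]},{"translation":[-3.5,0,0],"delta_rot":[0,0,0]},{"translation":[-3,0,0],"delta_rot":[0,0,0]}]' 1
python3 -m creep '[{"translation":[0,0,0],"delta_rot":[0,0,0]},{"translation":[0,0,0],"delta_rot":[0,0,0]}]'
python3 - <<'E'
from h import *
where();save('scene','s39');save('top','t39')
a=cv2.imread('pics/s39.png');b=cv2.imread('pics/t39.png')
cv2.imwrite('pics/fin.png',np.hstack([cv2.resize(a[210:320,355:445],(480,586),interpolation=cv2.INTER_CUBIC),cv2.resize(b[225:300,205:246],(320,586),interpolation=cv2.INTER_CUBIC)]))
E
```

```text
time_s: 44.58
ee_pos: [416.3, 241.6, 287.3]
ee_rot: [-0.0, 60.0, 4.6]
force: [-0.5, 0.5, -0.6]
gripper_width: 76.2
time_s: 44.75
ee_pos: [416.5, 242.2, 287.0]
ee_rot: [-0.1, 60.0, 4.7]
force: [0.4, 1.1, -0.3]
gripper_width: 89.0
TCP in bed [  2.6  40.  289.5] rot err rv(tool)deg [-0.3  0.   0.1] w 89.0 F [ 0.2  1.1 -0.5] t 44.75
```

View pics/fin.png

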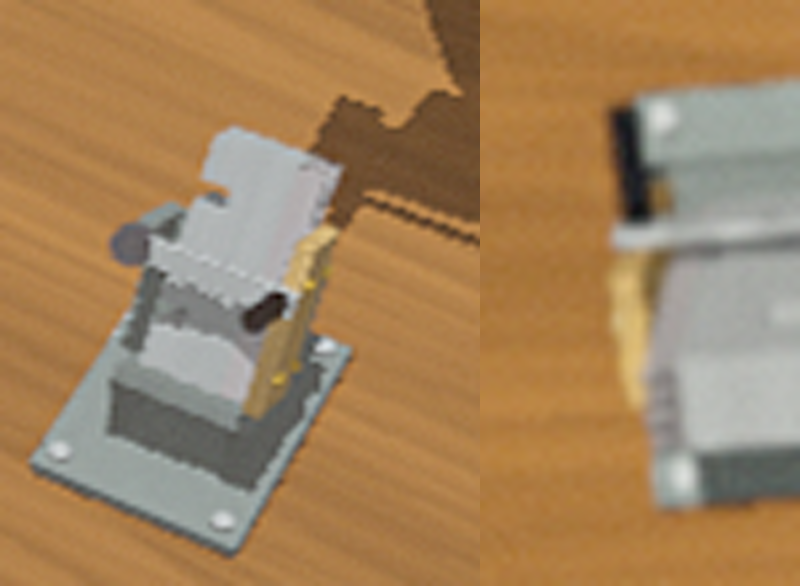

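View pics/s39.png

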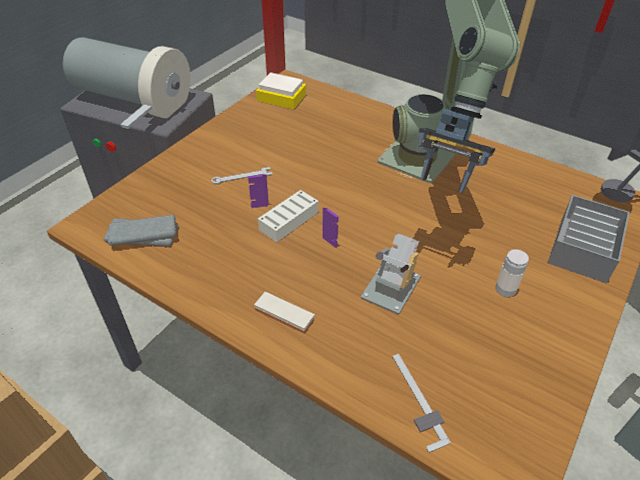

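The rack is empty. The four knives stand flat and square behind the lowered keeper, and the bystanders and purple plates are where they were. I'm handing the job in.

```bash
python3 -c "
from workcell import env
print(env.job_done())"
```

```text
the job is handed in; nothing more can be done
None
```

The job is done and handed in at about 45 s of the 210 s allowed. I swung the keeper bar up to about 2.5 rad and moved all four knives from the rack onto the stand. I then pressed the pile square against the cheek and swung the keeper back down.

**Pile:** in the last measurement, taken before the keeper came down, the knife tops lay level and the backs lined up within about 0.4 mm. The edges were up against the cheek and the slots faced the open side. The last pictures show no change.

**Keeper:** the first swing down stopped about 0.04 rad short because the pin slid along the finger pads. I pressed it down from above until it hit its stop, and it then measured the same as at the start.

**Anything that went less than smoothly:**
- The second knife's placing showed a sideways contact of about 5–7 N, probably the pads also touching the first knife. Both were flush afterwards, and I offset the grip for the last two.
- Knives 3 and 4 first sat just under 1 mm off the cheek until I pressed the pile together.
- Some depth readings had a shift of about 3–4 mm along the bed's x, probably because the arm's pose lagged the image, so I judged how squarely the knives sat from the thickness and the backs instead.

**Surroundings:** the rack showed no movement at any check before a pick, and the oil can, wrench, whetstone and purple look-alikes are where they were.

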